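Clear up a broken bottle with scraper and lidded dustpan

TASK

A brown glass bottle has broken on the bench. Slide the blue scraper up out of its slotted stand and sweep all four pieces of glass along the bench with it into the open dustpan, well inside the front edge, never touching the glass with the gripper. Then stand the scraper back in its slots, fully down, and only after that swing the dustpan's cover fully shut; leave the other things on the bench where they are.

Things in the scene. Friction and masses are not known exactly. Their poses are not given: they have to be found in the camera images.
- scraper: Blue flat scraper, on edge in the stand at the start: blade 150 mm wide (own y), 4.5 mm thick (own x), 121 mm high (z up), black rubber strip along the bottom edge. Along its top edge a thicker grip bar, 13 mm thick, 120 mm long, 95 to 121 mm above the bottom edge: pinch it from above across its thickness. Origin: middle of the bottom edge. 150 g, both faces alike.
- stand: Fixed aluminium stand: base plate 80 x 205 mm (own x, y), 8 mm thick, a grooved post at each end (y +-75 mm), 76 mm high plus flares to 91 mm; free between the posts. The blade's side edges run in the grooves: 9 mm wide (x), 3.5 mm play at each end (y). Seated, the scraper is over the origin, bottom edge 8 mm above the bench, y along the stand's y, either way round. Origin: underside centre.
- pan: Yellow dustpan with hinged cover, fixed. Mouth faces own -x, z up. Floor 3 mm thick, own x -110 to +110 mm, 224 mm wide (own y) between side walls 78 mm high, 4 mm thick; a thin lip slopes from the floor's front edge down to the bench at own x = -130 mm. Back wall at own x = +110 mm, a handle behind it to +220 mm. Origin: centre of the underside.
- pan_mouth (a point): Middle of the front edge of the dustpan's floor, on the floor, 3 mm above the bench.
- cover (a joint): Cover angle about its hinge on the back rim: 0 shut, 1.65 to 1.85 open at the start (1.57 is upright; stop at 1.95). Stays where it is when upright, sinks shut by itself below about 1 rad. 220 g. Flat clear panel, yellow frame, 236 mm from hinge to front edge, 234 mm wide, 6 mm thick, outer face 6 mm above the hinge line; a 69 mm flap on the inner side of the front edge closes the mouth.
- cover_hinge (a point): Middle of the cover's hinge line, at the back rim of the dustpan, 80 mm above the bench; the line runs along the dustpan's y.
- cover_grip (a point): Middle of the black grip lip at the cover's free edge (26 mm by 110 mm, 9 mm thick), on its outer face, 248 mm from the hinge line; when the cover stands open this is its top end.
- glass_foot: Piece of brown glass: the bottle's foot, a round cup 72 mm in diameter with a jagged rim 17 to 38 mm high, standing on its base. Origin: centre of the underside. About 85 g.
- glass_top: Piece of brown glass: the bottle's shoulder with neck and black screw cap (39 mm), 72 mm in diameter at the bottom, 50 mm high, standing on its broken edge, cap up. Origin: centre of the underside. About 95 g.
- glass_wall_1: Piece of brown glass from the bottle's wall with a cream label: arched, 82 mm long (own y), 61 mm wide (own x), 17 to 20 mm high, lying hollow side down. Origin: centre of the underside, on the bench. About 50 g.
- glass_wall_2: Piece of brown glass from the bottle's wall, plain: arched, 73 mm long (own y), 60 mm wide (own x), 17 to 20 mm high, lying hollow side down. Origin: centre of the underside, on the bench. About 45 g.
- brown_bottle: Whole small brown bottle with black cap, 46 mm in diameter, 92 mm high, standing near the work; not to be disturbed. Origin: centre of the underside.
- white_bottle: White plastic bottle with white cap, 50 mm in diameter, 84 mm high, standing near the work; not to be disturbed. Origin: centre of the underside.
- timer_box: White kitchen-style timer, 60 x 66 x 17 mm, lying near the work; not to be disturbed. Origin: centre of the underside.
Things that resemble listed ones, but are neither listed nor needed, are in the scene too. Leave any green look-alike of the glass_top alone.

How it is judged:
By the outcome, as a careful person would: the job done as asked, in the order asked, and still so for the second after the job is handed in, with the robot touching nothing.
It also fails if it takes over 69 s, if anything falls off the work surface, if the arm or the gripper's body presses on something with over 40 N, if the wrist force passes 120 N, or if a joint passes its speed limit or range.

ROBOT

A 7-joint arm with a two-finger parallel gripper is mounted at the origin on a cart in front of the work surface, level with it; the furniture and walls round the work are solid. World frame = base frame: x ahead of the robot, y to its left, z up, the work surface at z = 0. Lengths are in m, angles in degrees, forces in N, time in s.
With the tool pointing down it reaches from about 0.4 to 0.9 m from the base axis. Payload 5.5 kg.
Tool frame: the origin (TCP) lies midway between the tips of the shut fingers; the grasp point (between the pads) lies 19 mm behind it (bot.grip_depth is the distance from the TCP to the grasp point, in m); z points along the fingers, y is the line along which they close (so a half turn about z gives the same grasp; the last joint's range is limited). The gripper opens to 92 mm and grips with 3 to 60 N. Pads are 19 mm wide; open, the fingers measure 130 mm over their backs; the gripper's body (75 mm by 190 mm) begins 47 mm behind the grasp point.
Start: joints at [-52.701, 28.699, -24.465, 88.831, 12.651, 65.22, -12.049], TCP at [0.246, 0.602, 0.227] pointing down, gripper open.
Joint ranges: [-164.97, 164.97], [-17.58, 116.51], [-87.97, 89.64], [11.32, 138.91], [-80.73, 260.73], [10.89, 115.49], [-147.41, 147.41]. Speed limits (degrees/s): [147.25, 147.25, 180, 180, 180, 180, 180].

INTERFACE

Orientations are given as [roll, pitch, yaw] about the fixed x, y, z axes, in that order (R = Rz(yaw) Ry(pitch) Rx(roll)).
In Python, from plant import status, optics, bot gives the robot as it stands.
- The arm moves only by the tool carry_out, never from a script. Its arguments are lists of equal length, an entry for each row: "travel": the shift along the world's x, y, z each as a share of 0.03 m, from -1 to 1, a list of three; "rot": the turn, a rotation vector about the world's x, y, z each as a share of 0.1 rad, from -1 to 1, a list of three; "jaw": the closure, from 0 (fully open) to 1 (shut). A call has 1 to 20 rows; each row shifts and turns the commanded pose from where the row before left it; what a row does not reach is not made up. A row lasts 1/12 s, in which the tool goes at most 41.7 mm and 7.16 degrees, less where a joint would pass 70% of its speed; a pose out of reach is approached as far as the arm can. A call with a number of a shift or a turn outside -1 to 1 is refused whole. A call with a gripper value outside its range is refused whole. The fingers move at their own pace and stop on an object; "force" is the grip in N (left out, the last holds). Time passes only in rows, so rows that do not move let the fingers close. It gives the time, the measured TCP pose, the force, the opening and the grip force at its end, in the units of the state.
- status.get_state(): the state, without advancing time (a new reading comes with each control period).
- optics.get_image(name): name is "scene" or "top" or "wrist"; returns the picture (420x560x3 uint8, red, green, blue); there is no depth.
- optics.get_calibration(name): a dict with "camera_matrix" (3x3 intrinsics, pixels), "k1" (the pictures are not rectified: a ray, as slopes to the right and down, at radius r is drawn at 1 + k1 r^2 times it, then the intrinsics apply), "xyz" and "rotation" of the camera in the world. Camera axes: x right, y up, looking along -z (the intrinsics and any distortion apply to the point x, -y, -z); pixel columns grow to the right and rows downward; lengths in m; the calibration is good to about 2 mm. A picture is of the moment at which its call begins: read the wrist's pose just before it. get_calibration takes no time and is no camera call; for the wrist camera it gives the pose at the moment of the call.
- bot.close_job(): hands the job in; it is judged then, once.
Trained networks look in the newest picture that a camera, given by its name, has taken for a name from the list of things; names that differ only in an ending like _2 or _b are one class to them, and where a whole thing is asked for, a point or a joint stands for the part that bears it (a point fixed in the world has none). Each returns a list of dicts, best first, with "conf" (0 to 1); they miss things now and then, are a little off and sometimes report something else, mostly with a low value. They report only what shows in the picture. A call takes as long as a camera call. They do not tell look-alikes from the thing itself.
- optics.find_in(camera, query): "location" ([x, y, z] in m, in world coordinates, good to about 4 mm: the middle of the surface that is visible of it).
- optics.mark_of(camera, query): "location" ([x, y, z] in m, in world coordinates, good to about 4 mm: a listed point, or the origin of a listed thing).
The state is a dict: "t": time; "joints": joint angles; "qd": joint speeds; "joint_torque": joint torques, N m; "position": TCP position; "eef_rot": TCP orientation; "contact_force": force on the tool from outside, world axes, zero at the start; "ft_torque": the same for the moment, N m; "gripper_width": finger opening in m; "gripper_force": force on a finger pad.
Only numpy, scipy, OpenCV 4.12 (cv2) and the standard library are available. Lean on these libraries where they do the work, as an engineer would, in place of code of your own. Each camera call takes 0.05 s, during which the arm holds its last target. There are 200 camera calls.

## Working session

There is one attempt and no reset: what is moved stays moved. The work goes in short steps, Python scripts to look and compute and a tool call to move; the robot and the scene stay as the last step left them, time stands still between calls to the robot, and variables do not carry over. Pictures are saved under pics/ and viewed, at most 10 in all, crops included, and the job is handed in when it is done.

Besides the shell and the picture viewer there is one more tool, called after "Request:" as name(argument=value, ...) on one line, values as JSON. carry_out: Moves the arm, as the interface text tells. Shift numbers are shares of 0.03 m and turn numbers shares of 0.1 rad, none past 1 either way. Its arguments: {"type":"object","properties":{"travel":{"type":"array"},"rot":{"type":"array"},"jaw":{"type":"array"},"force":{"type":"number"}},"required":["travel","rot","jaw"]}

```bash
mkdir -p pics; ls; python3 - <<'E'
from plant import status, optics, bot
import cv2,numpy as np
print(status.get_state())
for c in ("scene","top"):
    im=optics.get_image(c); cv2.imwrite(f"pics/{c}0.png",im[:,:,::-1])
    k=optics.get_calibration(c); print(c,k)
    for q in ["scraper","stand","pan","pan_mouth","cover_hinge","cover_grip","glass_foot","glass_top","glass_wall_1","brown_bottle","white_bottle","timer_box"]:
        print(q,[(np.round(d["location"],3).tolist(),round(d["conf"],2)) for d in optics.mark_of(c,q)][:4])
E
```

```text
pics
{'t': 0.0, 'joints': array([-52.7011358 ,  28.75378064, -24.4519283 ,  88.89066752,
        12.65065549,  65.21720957, -12.04941673]), 'qd': array([-0.10734508,  0.10515413, -0.04940028,  0.03965119,  0.04818445,
        0.05274833,  0.02824936]), 'joint_torque': array([-7.61919432e-05, -5.66596735e+01, -5.81612751e+00, -2.79103696e+01,
       -6.87017036e-02,  3.07600584e-02,  1.73918952e-04]), 'position': array([0.24558615, 0.60108688, 0.22568228]), 'eef_rot': array([-1.79891562e+02, -3.99996078e-03,  1.57782897e+02]), 'contact_force': array([-0.10834573, -0.25117053, -0.30695545]), 'ft_torque': array([ 0.02697379, -0.00372498,  0.05626045]), 'gripper_force': 0.0, 'gripper_width': 0.09184274417476777}
scene {'camera_matrix': array([[488.38951028,   0.        , 281.29615976],
       [  0.        , 488.38951028, 198.33611901],
       [  0.        ,   0.        ,   1.        ]]), 'k1': -0.13411061300005536, 'xyz': array([ 0.02019069, -0.86579689,  0.97249602]), 'rotation': array([ 48.40108622,  -0.27640867, -29.48186418])}
scraper [([0.469, -0.386, 0.008], 0.64)]
stand [([0.462, 
[... 829 characters left out ...]
 0.29075269, -0.00859256,  1.38402618]), 'rotation': array([ 10.67194075,   0.41699048, -88.4824077 ])}
scraper [([0.463, -0.39, 0.006], 0.91)]
stand []
pan [([0.48, 0.124, 0.0], 0.77)]
pan_mouth [([0.489, 0.012, 0.005], 0.64)]
cover_hinge [([0.465, 0.239, 0.076], 0.62)]
cover_grip [([0.466, 0.279, 0.326], 0.92)]
glass_foot [([0.455, -0.192, 0.0], 0.74), ([0.714, 0.293, -0.003], 0.29)]
glass_top [([0.671, -0.252, 0.002], 0.59), ([0.545, -0.152, -0.002], 0.54)]
glass_wall_1 [([0.531, -0.074, 0.0], 0.75), ([0.435, -0.089, 0.002], 0.6)]
brown_bottle [([0.467, 0.242, 0.076], 0.51), ([0.723, -0.04, -0.0], 0.5)]
white_bottle [([0.715, 0.29, -0.001], 0.64)]
timer_box [([0.337, 0.352, 0.001], 0.75)]
```

View pics/scene0.png

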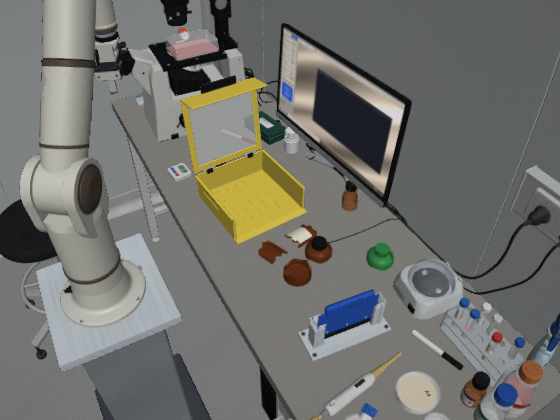

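View pics/top0.png

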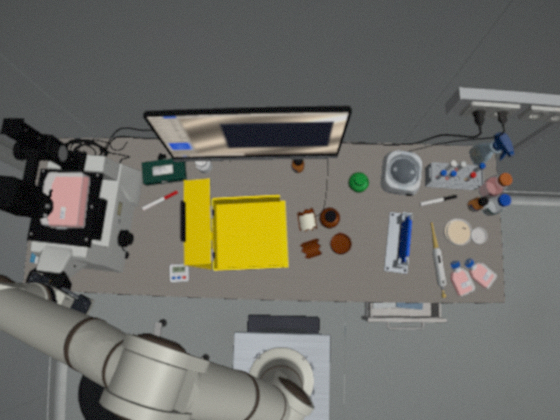

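The scene view shows the blue scraper in its stand at about (350,315). The glass is the foot at (297,272), the capped top at (319,248), the label wall at (300,234) and the plain wall at (270,251). The yellow pan is open at (250,190). The look-alikes I'm leaving alone are the green top at (380,256) and the whole brown bottle at (350,195). Next I'll measure orientations from the colour blobs.

```bash
cat > h.py <<'E'
import numpy as np, cv2
from scipy.spatial.transform import Rotation as R
def ray(c,px):
    K=c["camera_matrix"];px=np.atleast_2d(np.float64(px))
    D=np.array([c["k1"],0,0,0,0.])
    u=cv2.undistortPoints(px[:,None],K,D)[:,0]
    M=R.from_euler("xyz",c["rotation"],degrees=True).as_matrix()
    return np.c_[u[:,0],-u[:,1],-np.ones(len(u))]@M.T
def plane(c,px,z):
    d=ray(c,px); return c["xyz"]+d*((z-c["xyz"][2])/d[:,2])[:,None]
def proj(c,P):
    M=R.from_euler("xyz",c["rotation"],degrees=True).as_matrix()
    p=(np.atleast_2d(P)-c["xyz"])@M; p=p*[1,-1,-1]
    return cv2.projectPoints(p,np.zeros(3),np.zeros(3),c["camera_matrix"],np.array([c["k1"],0,0,0,0.]))[0][:,0]
def blobs(im,lo,hi,amin):
    m=cv2.inRange(cv2.cvtColor(im,cv2.COLOR_RGB2HSV),np.array(lo),np.array(hi))
    m=cv2.morphologyEx(m,cv2.MORPH_CLOSE,np.ones((3,3)))
    cs,_=cv2.findContours(m,cv2.RETR_EXTERNAL,cv2.CHAIN_APPROX_NONE)
    return [x[:,0] for x in cs if cv2.contourArea(x)>amin]
def rect(P): 
    (x,y),(w,h),a=cv2.minAreaRect(np.float32(P[:,:2]*1000)); 
    return [round(v,1) for v in (x,y,w,h,a)]
E
python3 - <<'E'
from h import *
for n,z in (("top",.125),("scene",.125)):
    from plant import optics
    c=optics.get_calibration(n); im=cv2.imread(f"pics/{n}0.png")[:,:,::-1]
    print(n,"blue")
    for b in blobs(im,(105,120,50),(125,255,255),40): 
        if n=="top" and not(380<b[:,0].mean()<430): continue
        print(b.mean(0),rect(plane(c,b,z)))
    print("brown")
    for b in blobs(im,(0,110,30),(16,255,170),40): print(b.mean(0).round(),rect(plane(c,b,.01)))
E
```

```text
top blue
[404.94736842 239.56842105] [460.2, -376.9, 32.9, 141.0, 83.7]
brown
[311. 248.] [434.5, -88.7, 53.4, 61.4, 19.9]
[340. 243.] [456.3, -189.2, 68.2, 64.7, 0.4]
[329. 217.] [544.2, -150.4, 65.5, 64.2, 45.6]
[476. 204.] [603.6, -669.2, 39.6, 43.1, 28.0]
[505. 179.] [700.4, -789.5, 45.0, 52.0, 2.1]
[298. 165.] [724.0, -38.2, 36.7, 38.7, 1.5]
scene blue
[368.75675676 409.97297297] [349.4, -611.7, 17.9, 26.2, 25.5]
[505.34920635 394.61904762] [588.2, -724.5, 50.5, 39.1, 18.5]
[519.62962963 342.14814815] [701.0, -658.9, 24.1, 20.7, 0.0]
[553.90140845 335.3943662 ] [777.6, -690.3, 83.4, 23.0, 32.6]
[474.74074074 313.37037037] [670.6, -557.1, 26.1, 18.3, 24.9]
[464.18518519 302.37037037] [671.8, -523.3, 26.9, 17.8, 25.3]
[346.91975309 311.89506173] [444.7, -415.3, 62.9, 154.3, 83.8]
[286.73809524  91.5       ] [789.2, 445.4, 134.8, 35.1, 60.5]
brown
[475. 394.] [605.1, -664.8, 61.8, 44.2, 18.2]
[530. 372.] [755.2, -698.0, 62.6, 47.6, 13.9]
[497. 337.] [756.7, -591.1, 29.7, 20.9, 22.4]
[271. 251.] [426.8, -91.9, 57.2, 70.0, 18.6]
[307. 254.] [510.9, -157.7, 213.7, 103.7, 42.7]
[350. 199.] [733.4, -28.0, 93.2, 42.1, 53.9]
```

Request:
carry_out(travel=[[0, 0, 1], [0, 0, 1], [0, 0, 1], [0, 0, 1], [0, 0, 1], [0, 0, 1], [0.2, -0.8, 0.5], [0.2, -1, 0], [0.2, -1, 0], [0.2, -1, 0], [0.2, -1, 0], [0.2, -1, 0], [0.2, -1, 0], [0.2, -1, 0], [0.2, -1, 0], [0.2, -1, 0], [0.2, -1, 0], [0.2, -1, 0], [0.2, -1, 0], [0.2, -1, 0]], rot=[[0, 0, -0.9], [0, 0, -0.9], [0, 0, -0.9], [0, 0, -0.9], [0, 0, -0.9], [0, 0, -0.9], [0, 0, -0.9], [0, 0, -0.9], [0, 0, -0.9], [0, 0, -0.9], [0, 0, -0.9], [0, 0, -0.9], [0, 0, -0.9], [0, 0, -0.9], [0, 0, -0.9], [0, 0, -0.9], [0, 0, -0.9], [0, 0, -0.9], [0, 0, -0.9], [0, 0, -0.9]], jaw=[0, 0, 0, 0, 0, 0, 0, 0, 0, 0, 0, 0, 0, 0, 0, 0, 0, 0, 0, 0])

```text
t: 2.97
position: [0.3297, 0.1863, 0.422]
eef_rot: [180.0, -0.1, 54.4]
contact_force: [0.6, 1.1, -0.3]
gripper_width: 0.0915
gripper_force: 0.0
```

Request:
carry_out(travel=[[0.23, -1, 0], [0.23, -1, 0], [0.23, -1, 0], [0.23, -1, 0], [0.23, -1, 0], [0.23, -1, 0], [0.23, -1, 0], [0.23, -1, 0], [0.23, -1, 0], [0.23, -1, 0], [0.23, -1, 0], [0.23, -1, -0.4], [0.23, -1, -0.4], [0.23, -1, -0.4], [0.23, -1, -0.4], [0.23, -1, -0.4], [0.23, -1, -0.4], [0.2, -1, -0.4], [0.2, -0.8, -0.2], [0.1, -0.4, 0]], rot=[[0, 0, -0.7], [0, 0, -0.7], [0, 0, -0.7], [0, 0, -0.7], [0, 0, -0.7], [0, 0, -0.7], [0, 0, -0.7], [0, 0, -0.7], [0, 0, -0.7], [0, 0, -0.7], [0, 0, -0.7], [0, 0, -0.7], [0, 0, -0.7], [0, 0, -0.7], [0, 0, -0.7], [0, 0, 0], [0, 0, 0], [0, 0, 0], [0, 0, 0], [0, 0, 0]], jaw=[0, 0, 0, 0, 0, 0, 0, 0, 0, 0, 0, 0, 0, 0, 0, 0, 0, 0, 0, 0])

```text
t: 4.63
position: [0.4611, -0.3908, 0.3296]
eef_rot: [180.0, 0.2, -5.6]
contact_force: [0.8, 0.2, 0.2]
gripper_width: 0.0917
gripper_force: 0.0
```

```bash
python3 - <<'E'
from h import *
from plant import optics,status
s=status.get_state();print(s["position"],s["eef_rot"],s["joints"].round())
c=optics.get_calibration("wrist");im=optics.get_image("wrist");cv2.imwrite("pics/w1.png",im[:,:,::-1]);print(c)
for q in("scraper","stand"):print(q,[(np.round(d["location"],4).tolist(),round(d["conf"],2)) for d in optics.mark_of("wrist",q)])
for b in blobs(im,(105,120,50),(125,255,255),200): print(b.mean(0),rect(plane(c,b,.129)))
E
```

```text
[ 0.46107277 -0.39082299  0.32958836] [179.96259352   0.18061792  -5.64896843] [  8.  21.  39.  90. -13.  74. -47.]
{'camera_matrix': array([[306.48330577,   0.        , 279.22572831],
       [  0.        , 306.48330577, 213.53015209],
       [  0.        ,   0.        ,   1.        ]]), 'k1': -0.047368146299303394, 'xyz': array([ 0.53937125, -0.39882104,  0.48840159]), 'rotation': array([-1.70618425e+01, -5.02502757e-02, -9.56076598e+01])}
scraper [([0.457, -0.3898, 0.007], 0.79), ([0.541, -0.1497, 0.0002], 0.17)]
stand [([0.4617, -0.3897, 0.0004], 0.78)]
[434.54761905 199.97619048] [426.5, -579.3, 27.9, 23.3, 43.9]
[278.14830508 180.52542373] [467.4, -390.8, 12.4, 140.2, 84.1]
[549.02830189  46.8490566 ] [591.8, -700.7, 40.1, 30.9, 6.5]
```

View pics/w1.png

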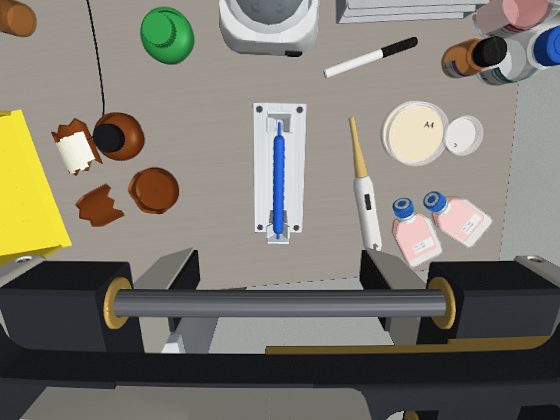

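The wrist view shows the bar at (278,180) running along the image vertical, with both posts clear. The glass is at (75,148) label wall, (118,136) top, (153,190) foot and (100,207) plain wall; the green top is at (166,35). I'll come down part way and take a second view to get the height.

Request:
carry_out(travel=[[0, 0, -1], [0, 0, -1], [0, 0, -1], [0, 0, -0.9], [0, 0, -0.4], [0, 0, 0]], rot=[[0, 0, -0.05], [0, 0, 0], [0, 0, 0], [0, 0, 0], [0, 0, 0], [0, 0, 0]], jaw=[0, 0, 0, 0, 0, 0])

```text
t: 5.28
position: [0.4612, -0.3854, 0.2003]
eef_rot: [-179.8, 0.2, -5.7]
contact_force: [-1.2, 1.2, 0.4]
gripper_width: 0.0917
gripper_force: 0.0
```

```bash
python3 - <<'E'
from h import *
from plant import optics,status
s=status.get_state();print(s["position"],s["eef_rot"])
c=optics.get_calibration("wrist");im=optics.get_image("wrist");cv2.imwrite("pics/w2.png",im[:,:,::-1])
b2=[b for b in blobs(im,(105,120,50),(125,255,255),200) if 200<b[:,0].mean()<350][0]
c1=dict(camera_matrix=c["camera_matrix"],k1=c["k1"],xyz=np.array([0.53937125,-0.39882104,0.48840159]),rotation=np.array([-17.0618425,-.0502502757,-95.6076598]))
im1=cv2.imread("pics/w1.png")[:,:,::-1]
b1=[b for b in blobs(im1,(105,120,50),(125,255,255),200) if 200<b[:,0].mean()<350][0]
for f in (np.argmin,np.argmax):
    p1=b1[f(b1[:,1])];p2=b2[f(b2[:,1])];d1=ray(c1,p1)[0];d2=ray(c,p2)[0]
    t=np.linalg.lstsq(np.c_[d1,-d2],c["xyz"]-c1["xyz"],rcond=None)[0]
    print("end",p1,p2,c1["xyz"]+t[0]*d1,c["xyz"]+t[1]*d2)
for z in(.12,.129):print(rect(plane(c,b2,z)))
print("glass")
for b in blobs(im1,(0,80,20),(18,255,200),100):
    print(b.mean(0).round(),rect(plane(c1,b,.01)))
y=[b for b in blobs(im1,(22,150,120),(35,255,255),500)]
for b in y:
    P=plane(c1,b,0)[:,:2]; h=cv2.convexHull(np.float32(P))[:,0]; print("yel",cv2.approxPolyDP(h,.01,True)[:,0].round(3).tolist())
E
```

```text
[ 0.46115645 -0.38541425  0.20025422] [-179.80849161    0.23524325   -5.7009263 ]
end [279 122] [283 123] [ 0.53555916 -0.39854787 -0.10874998] [ 0.53423287 -0.39775001 -0.10874115]
end [277 238] [282 289] [ 0.38993217 -0.38151321  0.10903711] [ 0.38994448 -0.381128    0.10904983]
[466.5, -390.8, 14.1, 141.1, 83.8]
[469.2, -390.9, 13.5, 135.8, 83.8]
glass
[100. 207.] [432.1, -87.4, 58.7, 76.7, 19.7]
[154. 190.] [451.6, -188.9, 75.4, 79.6, 20.8]
[101. 137.] [540.1, -117.5, 72.6, 145.4, 1.1]
[462.  59.] [600.7, -674.4, 47.8, 65.6, 12.7]
[531.   6.] [668.5, -772.6, 26.3, 45.8, 16.5]
[16. 18.] [722.8, -39.7, 55.6, 47.4, 73.2]
yel [[0.5989999771118164, 0.0020000000949949026], [0.6019999980926514, 0.03799999877810478], [0.34200000762939453, 0.13699999451637268], [0.3700000047683716, -0.014000000432133675]]
```

View pics/w2.png

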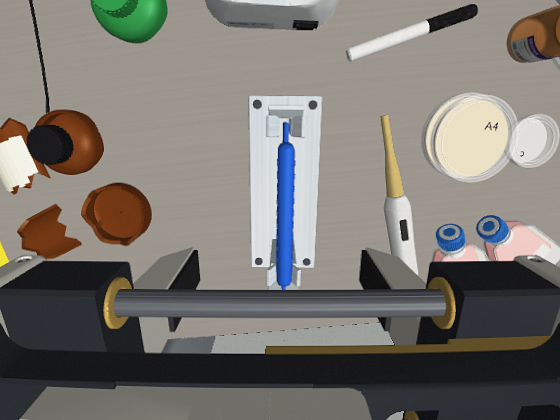

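Request:
carry_out(travel=[[0.05, -0.17, -0.4], [0, 0, -1], [0, 0, -1], [0, 0, -0.7], [0, 0, -0.33], [0, 0, 0], [0, 0, 0]], rot=[[0, 0, -0.03], [0, 0, 0], [0, 0, 0], [0, 0, 0], [0, 0, 0], [0, 0, 0], [0, 0, 0]], jaw=[0, 0, 0, 0, 0, 0, 0])

```text
t: 5.92
position: [0.4642, -0.3943, 0.1009]
eef_rot: [179.9, -0.1, -6.0]
contact_force: [-0.2, 0.3, 0.5]
gripper_width: 0.0918
gripper_force: 0.0
```

Request:
carry_out(travel=[[0, 0, 0], [0, 0, 0], [0, 0, 0], [0, 0, 0], [0, 0, 0], [0, 0, 0], [0, 0, 0], [0, 0, 0]], rot=[[0, 0, 0], [0, 0, 0], [0, 0, 0], [0, 0, 0], [0, 0, 0], [0, 0, 0], [0, 0, 0], [0, 0, 0]], jaw=[1, 1, 1, 1, 1, 1, 1, 1], force=20)

```text
t: 6.58
position: [0.4636, -0.3933, 0.0998]
eef_rot: [180.0, 0.0, -6.0]
contact_force: [0.3, 0.3, -0.6]
gripper_width: 0.0435
gripper_force: 0.0
```

```bash
python3 - <<'E'
from plant import status,optics
import numpy as np
for i in range(6):
    s=status.get_state();print(s["position"].round(4),s["eef_rot"].round(2),s["contact_force"].round(1))
    if i<5:optics.get_image("top")
E
```

```text
[ 0.4636 -0.3933  0.0998] [180.     0.    -5.97] [ 0.3  0.3 -0.6]
[ 0.4636 -0.3933  0.0998] [-180.      0.     -5.96] [-0.6  0.3  0.8]
[ 0.4635 -0.3933  0.0998] [-1.80e+02  1.00e-02 -5.97e+00] [-0.9 -0.7 -0.2]
[ 0.4635 -0.3933  0.0998] [-1.80e+02  1.00e-02 -5.97e+00] [ 0.6  0.2 -0.6]
[ 0.4635 -0.3934  0.0998] [180.     0.    -5.97] [-0.   0.2  0.3]
[ 0.4635 -0.3933  0.0998] [-1.80e+02  1.00e-02 -5.97e+00] [ 0.4 -0.2 -0. ]
```

Request:
carry_out(travel=[[0, 0.08, -0.05], [0, 0, 0], [0, 0, 0], [0, 0, 0], [0, 0, 0], [0, 0, 0], [0, 0, 0], [0, 0, 0], [0, 0, 0]], rot=[[0, 0, 0], [0, 0, 0], [0, 0, 0], [0, 0, 0], [0, 0, 0], [0, 0, 0], [0, 0, 0], [0, 0, 0], [0, 0, 0]], jaw=[1, 1, 1, 1, 1, 1, 1, 1, 1], force=20)

```text
t: 7.58
position: [0.4635, -0.391, 0.0983]
eef_rot: [180.0, 0.0, -6.0]
contact_force: [0.6, 0.0, -2.0]
gripper_width: 0.0128
gripper_force: 20.0
```

Gripped at 12.8 mm with negligible side load. Raising the grip force and sliding the scraper up out of the slots.

Request:
carry_out(travel=[[0, 0, 0], [0, 0, 0], [0, 0, 0.2], [0, 0, 0.4], [0, 0, 0.4], [0, 0, 0.4], [0, 0, 0.4], [0, 0, 0.4], [0, 0, 0.4], [0, 0, 0.4], [0, 0, 0.4], [0, 0, 0], [0, 0, 0]], rot=[[0, 0, 0], [0, 0, 0], [0, 0, 0], [0, 0, 0], [0, 0, 0], [0, 0, 0], [0, 0, 0], [0, 0, 0], [0, 0, 0], [0, 0, 0], [0, 0, 0], [0, 0, 0], [0, 0, 0]], jaw=[1, 1, 1, 1, 1, 1, 1, 1, 1, 1, 1, 1, 1], force=50)

```text
t: 8.67
position: [0.464, -0.3912, 0.2012]
eef_rot: [180.0, -0.1, -6.0]
contact_force: [0.5, -0.4, -1.6]
gripper_width: 0.0128
gripper_force: 50.0
```

Request:
carry_out(travel=[[-0.1, 0.5, 0], [-0.2, 0.9, 0], [-0.2, 1, 0], [-0.2, 1, 0], [-0.2, 1, 0], [-0.2, 1, 0], [-0.2, 1, 0], [-0.2, 1, 0], [-0.2, 0.6, 0], [0, 0.2, 0], [0, 0, 0], [0, 0, 0], [0, 0, 0], [0, 0, 0]], rot=[[0, 0, 0], [0, 0, 0.3], [0, 0, 0.3], [0, 0, 0.3], [0, 0, 0.3], [0, 0, 0.3], [0, 0, 0.3], [0, 0, 0.1], [0, 0, 0], [0, 0, 0], [0, 0, 0], [0, 0, 0], [0, 0, 0], [0, 0, 0]], jaw=[1, 1, 1, 1, 1, 1, 1, 1, 1, 1, 1, 1, 1, 1])

```text
t: 9.83
position: [0.4127, -0.1465, 0.2003]
eef_rot: [179.9, 0.0, 4.8]
contact_force: [0.7, 0.3, -2.2]
gripper_width: 0.0125
gripper_force: 50.0
```

```bash
python3 - <<'E'
from h import *
from plant import optics,status
c=optics.get_calibration("wrist");im=optics.get_image("wrist");cv2.imwrite("pics/w3.png",im[:,:,::-1])
s=status.get_state();print(s["position"],s["eef_rot"],s["t"])
for q in("glass_foot","glass_top","glass_wall_1","pan_mouth","scraper"):print(q,[(np.round(d["location"],4).tolist(),round(d["conf"],2)) for d in optics.mark_of("wrist",q)])
for b in blobs(im,(0,80,20),(18,255,200),100):
    print(b.mean(0).round(),rect(plane(c,b,.01)), plane(c,b,.005)[:,1].min(),plane(c,b,.005)[:,1].max())
E
```

```text
[ 0.41267113 -0.14637345  0.20027512] [1.79954607e+02 7.94437802e-03 4.78714739e+00] 9.8833
glass_foot [([0.4557, -0.1842, 0.0022], 0.84)]
glass_top [([0.5385, -0.1533, -0.0022], 0.82), ([0.4537, -0.1872, 0.0], 0.54)]
glass_wall_1 [([0.4332, -0.09, 0.0069], 0.92), ([0.5325, -0.0714, -0.0012], 0.75), ([0.4528, -0.1872, 0.0019], 0.2)]
pan_mouth [([0.486, 0.0116, 0.0056], 0.97)]
scraper [([0.4107, -0.1446, 0.1079], 0.84)]
[232. 167.] [433.6, -88.9, 58.5, 73.7, 19.5] -0.12617802532490016 -0.050809840435463355
[322. 160.] [451.4, -192.4, 75.5, 74.0, 83.9] -0.23104247082024632 -0.15491338399972454
[295.  71.] [542.4, -152.9, 71.9, 72.0, 4.9] -0.18971222077398547 -0.11619731261513147
[223.  73.] [533.3, -75.8, 79.1, 60.0, 10.8] -0.11053948298299247 -0.04151515412405424
```

View pics/w3.png

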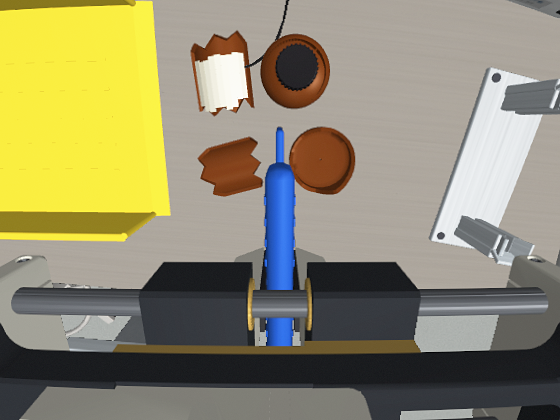

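The wrist view shows the blade end at (280,130) over the gap between the plain wall (232,167) and the foot (322,160). The measured gap runs y −0.126 to −0.155, so I'm lowering into it.

Request:
carry_out(travel=[[0.1, 0.08, -0.4], [0, 0, -0.6], [0, 0, -0.6], [0, 0, -0.6], [0, 0, -0.6], [0, 0, -0.4], [0, 0, -0.3], [0, 0, 0], [0, 0, 0]], rot=[[0, 0, 0], [0, 0, 0], [0, 0, 0], [0, 0, 0], [0, 0, 0], [0, 0, 0], [0, 0, 0], [0, 0, 0], [0, 0, 0]], jaw=[1, 1, 1, 1, 1, 1, 1, 1, 1])

```text
t: 10.88
position: [0.4154, -0.1428, 0.0953]
eef_rot: [180.0, 0.0, 4.9]
contact_force: [-0.7, -0.4, -0.8]
gripper_width: 0.0126
gripper_force: 50.0
```

Request:
carry_out(travel=[[0, 0, -0.1], [-0.03, 0.2, 0], [-0.03, 0.31, 0], [-0.03, 0.31, 0], [-0.03, 0.31, 0], [-0.03, 0.31, 0], [-0.03, 0.31, 0], [-0.03, 0.31, 0], [-0.03, 0.31, 0], [-0.03, 0.31, 0], [-0.03, 0.31, 0], [-0.03, 0.31, 0], [-0.03, 0.31, 0], [0, 0.1, 0], [0, 0, 0], [0, 0, 0]], rot=[[0, 0, 0], [0, 0, 0], [0, 0, 0], [0, 0, 0], [0, 0, 0], [0, 0, 0], [0, 0, 0], [0, 0, 0], [0, 0, 0], [0, 0, 0], [0, 0, 0], [0, 0, 0], [0, 0, 0], [0, 0, 0], [0, 0, 0], [0, 0, 0]], jaw=[1, 1, 1, 1, 1, 1, 1, 1, 1, 1, 1, 1, 1, 1, 1, 1])

```text
t: 12.22
position: [0.4048, -0.031, 0.0924]
eef_rot: [180.0, -0.0, 5.0]
contact_force: [-0.1, -0.4, -1.3]
gripper_width: 0.0125
gripper_force: 50.0
```

```bash
python3 - <<'E'
from h import *
from plant import optics,status
im=optics.get_image("wrist");cv2.imwrite("pics/w4.png",im[:,:,::-1])
s=status.get_state();print(s["position"],s["eef_rot"],s["t"])
for q in("glass_foot","glass_top","glass_wall_1","pan_mouth","pan","cover_hinge"):print(q,[(np.round(d["location"],4).tolist(),round(d["conf"],2)) for d in optics.mark_of("wrist",q)])
E
```

```text
[ 0.40481921 -0.03134908  0.09239128] [ 1.79991233e+02 -1.26567775e-02  4.92595877e+00] 12.2667
glass_foot [([0.4536, -0.1868, -0.0019], 0.72)]
glass_top [([0.5422, -0.1483, 0.0012], 0.68)]
glass_wall_1 [([0.5321, -0.0729, -0.0004], 0.57), ([0.5411, -0.1486, 0.001], 0.18)]
pan_mouth [([0.4834, 0.0142, 0.0056], 0.94)]
pan [([0.4737, 0.1276, -0.0003], 0.67)]
cover_hinge []
```

View pics/w4.png

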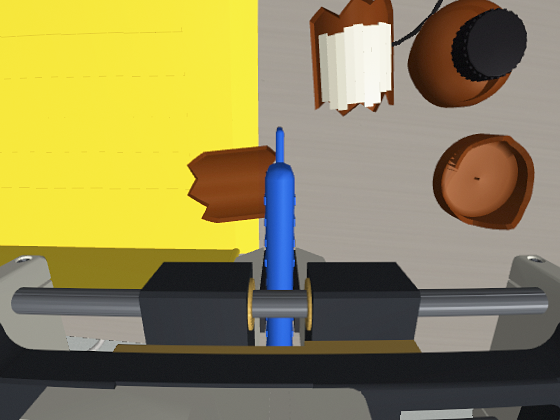

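The view shows the plain wall at (232,185) half into the pan mouth, with its lower edge clear of the side wall at row 248. The other pieces haven't moved. Next: slide the blade sideways to line up with the mouth, lift it a little over the lip and push in.

Request:
carry_out(travel=[[0.3, 0.03, 0.1], [0.3, 0.03, 0.03], [0.32, 0.03, 0], [0.32, 0.03, 0], [0.32, 0.03, 0], [0.3, 0.03, 0], [0, 0.1, 0], [-0.03, 0.3, 0], [-0.03, 0.33, 0], [-0.03, 0.33, 0], [-0.03, 0.33, 0], [-0.03, 0.33, 0], [-0.03, 0.33, 0], [-0.03, 0.33, 0], [-0.03, 0.33, 0], [-0.03, 0.33, 0], [-0.03, 0.33, 0], [-0.03, 0.33, 0], [-0.03, 0.33, 0], [-0.03, 0.33, 0]], rot=[[0, 0, 0], [0, 0, 0], [0, 0, 0], [0, 0, 0], [0, 0, 0], [0, 0, 0], [0, 0, 0], [0, 0, 0], [0, 0, 0], [0, 0, 0], [0, 0, 0], [0, 0, 0], [0, 0, 0], [0, 0, 0], [0, 0, 0], [0, 0, 0], [0, 0, 0], [0, 0, 0], [0, 0, 0], [0, 0, 0]], jaw=[1, 1, 1, 1, 1, 1, 1, 1, 1, 1, 1, 1, 1, 1, 1, 1, 1, 1, 1, 1])

```text
t: 14.23
position: [0.4488, 0.1059, 0.0962]
eef_rot: [180.0, -0.0, 4.9]
contact_force: [0.3, 0.1, -2.2]
gripper_width: 0.0129
gripper_force: 50.0
```

```bash
python3 - <<'E'
from h import *
from plant import optics,status
im=optics.get_image("wrist")
s=status.get_state();print(s["position"],s["eef_rot"],s["t"],s["contact_force"])
for q in("glass_top","glass_wall_1","pan_mouth"):print(q,[(np.round(d["location"],4).tolist(),round(d["conf"],2)) for d in optics.mark_of("wrist",q)])
c=optics.get_calibration("wrist")
for b in blobs(im,(0,80,20),(18,255,200),100):
    print(b.mean(0).round(),rect(plane(c,b,.013)))
E
```

```text
[0.44857561 0.10822749 0.09617396] [-1.79932126e+02  1.68986054e-03  5.04941530e+00] 14.2833 [ 0.10665644  1.6375379  -1.08142692]
glass_top []
glass_wall_1 [([0.5308, -0.0731, 0.0005], 0.91), ([0.4157, 0.132, 0.0067], 0.64)]
pan_mouth [([0.484, 0.0131, 0.006], 0.74)]
[232. 239.] [425.5, 144.9, 39.5, 62.3, 9.7]
[557. 146.] [529.2, -112.6, 28.7, 6.1, 19.2]
[499. 122.] [536.4, -67.5, 61.4, 68.6, 19.7]
```

Request:
carry_out(travel=[[0, 0, 0.5], [0, 0, 1], [0, 0, 1], [0, 0, 0.8], [0.1, -0.5, 0.3], [0.16, -1, 0], [0.16, -1, 0], [0.16, -1, 0], [0.16, -1, 0], [0.16, -1, 0], [0.16, -1, 0], [0.16, -1, 0], [0.16, -1, 0], [0.16, -1, 0], [0.16, -1, 0], [0.1, -0.8, 0], [0.03, -0.34, 0], [0, 0, 0], [0, 0, 0], [0, 0, 0]], rot=[[0, 0, 0], [0, 0, 0], [0, 0, 0], [0, 0, 0], [0, 0, 0], [0, 0, 0], [0, 0, 0], [0, 0, 0], [0, 0, 0], [0, 0, 0], [0, 0, 0], [0, 0, 0], [0, 0, 0], [0, 0, 0], [0, 0, 0], [0, 0, 0], [0, 0, 0], [0, 0, 0], [0, 0, 0], [0, 0, 0]], jaw=[1, 1, 1, 1, 1, 1, 1, 1, 1, 1, 1, 1, 1, 1, 1, 1, 1, 1, 1, 1])

```text
t: 16.1
position: [0.5036, -0.2425, 0.2038]
eef_rot: [-179.9, 0.0, 5.0]
contact_force: [0.4, 0.3, -0.8]
gripper_width: 0.0126
gripper_force: 50.0
```

Request:
carry_out(travel=[[0, 0, -0.5], [0, 0, -0.7], [0, 0, -0.7], [0, 0, -0.7], [0, 0, -0.6], [0, 0, -0.35], [0, 0, -0.15], [0, 0, 0], [0, 0, 0]], rot=[[0, 0, 0], [0, 0, 0], [0, 0, 0], [0, 0, 0], [0, 0, 0], [0, 0, 0], [0, 0, 0], [0, 0, 0], [0, 0, 0]], jaw=[1, 1, 1, 1, 1, 1, 1, 1, 1])

```text
t: 16.85
position: [0.5044, -0.244, 0.0939]
eef_rot: [180.0, -0.0, 5.0]
contact_force: [-0.4, -0.4, -0.8]
gripper_width: 0.0128
gripper_force: 50.0
```

Request:
carry_out(travel=[[0, 0.1, -0.05], [-0.03, 0.25, 0], [-0.03, 0.33, 0], [-0.03, 0.33, 0], [-0.03, 0.33, 0], [-0.03, 0.33, 0], [-0.03, 0.33, 0], [-0.03, 0.33, 0], [-0.03, 0.33, 0], [-0.03, 0.33, 0], [-0.03, 0.33, 0], [-0.03, 0.33, 0], [-0.03, 0.33, 0], [-0.03, 0.33, 0], [-0.03, 0.33, 0], [-0.03, 0.33, 0], [-0.03, 0.2, 0], [0, 0, 0]], rot=[[0, 0, 0], [0, 0, 0], [0, 0, 0], [0, 0, 0], [0, 0, 0], [0, 0, 0], [0, 0, 0], [0, 0, 0], [0, 0, 0], [0, 0, 0], [0, 0, 0], [0, 0, 0], [0, 0, 0], [0, 0, 0], [0, 0, 0], [0, 0, 0], [0, 0, 0], [0, 0, 0]], jaw=[1, 1, 1, 1, 1, 1, 1, 1, 1, 1, 1, 1, 1, 1, 1, 1, 1, 1])

```text
t: 18.35
position: [0.4889, -0.0866, 0.0914]
eef_rot: [-179.9, 0.1, 5.1]
contact_force: [-1.2, 0.9, -2.3]
gripper_width: 0.0129
gripper_force: 50.0
```

```bash
python3 - <<'E'
from h import *
from plant import optics,status
im=optics.get_image("wrist");cv2.imwrite("pics/w5.png",im[:,:,::-1])
s=status.get_state();print(s["position"],s["eef_rot"],s["t"],s["contact_force"])
for q in("glass_foot","glass_top","glass_wall_1","pan_mouth"):print(q,[(np.round(d["location"],4).tolist(),round(d["conf"],2)) for d in optics.mark_of("wrist",q)])
E
```

```text
[ 0.48894466 -0.08752789  0.09150224] [-1.79927904e+02  5.06819924e-02  5.02533223e+00] 18.4 [ 0.08137719  0.68197651 -1.86736766]
glass_foot [([0.4417, -0.0485, 0.0001], 0.96)]
glass_top [([0.5279, -0.0418, -0.0015], 0.93), ([0.4848, 0.0161, 0.0027], 0.49)]
glass_wall_1 [([0.5254, 0.024, 0.0062], 0.65)]
pan_mouth [([0.4829, 0.0137, 0.005], 0.75)]
```

View pics/w5.png

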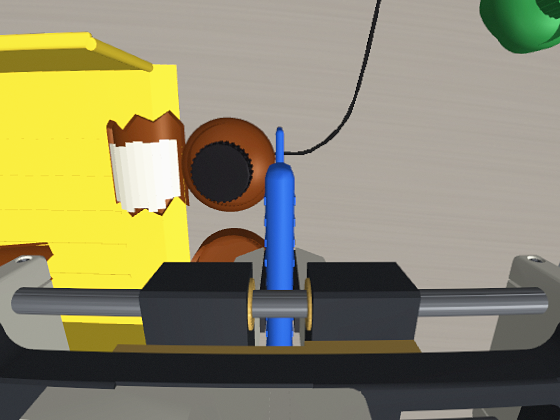

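All three pieces are moving ahead of the blade. The label wall (147,170) is already in the pan, with the top at (225,165) and the foot at (232,250) against the blade. Pushing on inside.

Request:
carry_out(travel=[[0, 0.2, 0], [-0.03, 0.32, 0.02], [-0.03, 0.32, 0.03], [-0.03, 0.32, 0.03], [-0.03, 0.32, 0.03], [-0.03, 0.32, 0.03], [-0.03, 0.32, 0.03], [-0.03, 0.32, 0], [-0.03, 0.32, 0], [-0.03, 0.32, 0], [-0.03, 0.32, 0], [-0.03, 0.32, 0], [-0.03, 0.32, 0], [-0.03, 0.32, 0], [-0.03, 0.32, 0], [-0.03, 0.32, 0], [-0.03, 0.2, 0], [0, 0, 0], [0, 0, 0]], rot=[[0, 0, 0], [0, 0, 0], [0, 0, 0], [0, 0, 0], [0, 0, 0], [0, 0, 0], [0, 0, 0], [0, 0, 0], [0, 0, 0], [0, 0, 0], [0, 0, 0], [0, 0, 0], [0, 0, 0], [0, 0, 0], [0, 0, 0], [0, 0, 0], [0, 0, 0], [0, 0, 0], [0, 0, 0]], jaw=[1, 1, 1, 1, 1, 1, 1, 1, 1, 1, 1, 1, 1, 1, 1, 1, 1, 1, 1])

```text
t: 20.18
position: [0.4757, 0.0671, 0.0974]
eef_rot: [180.0, -0.1, 5.0]
contact_force: [0.3, -2.3, 5.2]
gripper_width: 0.0253
gripper_force: 65.6
```

```bash
python3 - <<'E'
from h import *
from plant import optics,status
im=optics.get_image("wrist");cv2.imwrite("pics/w6.png",im[:,:,::-1]);
s=status.get_state();print(s["position"],s["eef_rot"],s["t"],s["contact_force"])
for q in("glass_foot","glass_top","glass_wall_1","pan_mouth"):print(q,[(np.round(d["location"],4).tolist(),round(d["conf"],2)) for d in optics.mark_of("wrist",q)])
E
```

```text
[0.47567625 0.06678596 0.09731526] [ 1.79983795e+02 -8.75774953e-02  4.93086975e+00] 20.2333 [ 0.59694129 -1.79835224  4.50634802]
glass_foot []
glass_top []
glass_wall_1 [([0.4155, 0.14, 0.0058], 0.76)]
pan_mouth []
```

View pics/w6.png

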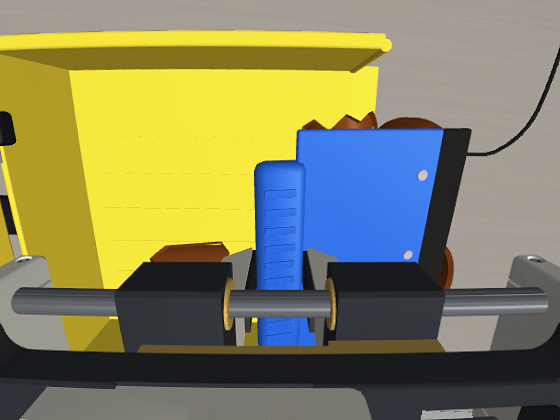

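The scraper has pivoted in the grip: its blade now lies back over the glass, with the top caught at the lip near (410,122). I'm stopping to check its exact state in a two-camera crop.

```bash
python3 - <<'E'
from h import *
from plant import optics,status
S=[]
for n,p in(("scene",(.475,.03,.08)),("top",(.475,.03,.08))):
    im=optics.get_image(n);c=optics.get_calibration(n);u,v=proj(c,p)[0].astype(int);r=62 if n=="scene" else 50
    u0,v0=u-r,v-r
    k=im[max(v0,0):v0+2*r,max(u0,0):u0+2*r];S.append(cv2.resize(k,(400,400),interpolation=cv2.INTER_CUBIC))
    for q in("glass_foot","glass_top","glass_wall_1","scraper"):print(n,q,[(np.round(d["location"],3).tolist(),round(d["conf"],2)) for d in optics.mark_of(n,q)][:3])
cv2.imwrite("pics/m7.png",np.hstack(S)[:,:,::-1])
E
```

```text
scene glass_foot [([0.437, -0.053, 0.001], 0.82), ([0.716, 0.285, 0.002], 0.72), ([0.417, 0.139, 0.003], 0.46)]
scene glass_top [([0.67, -0.251, -0.001], 0.79), ([0.527, -0.029, 0.04], 0.46)]
scene glass_wall_1 [([0.418, 0.143, 0.002], 0.54), ([0.524, 0.022, -0.002], 0.44)]
scene scraper [([0.49, -0.036, 0.076], 0.77)]
top glass_foot [([0.444, -0.051, -0.0], 0.64), ([0.714, 0.292, -0.002], 0.61)]
top glass_top [([0.672, -0.254, 0.0], 0.66)]
top glass_wall_1 [([0.459, -0.387, -0.001], 0.3)]
top scraper [([0.486, -0.038, 0.072], 0.57)]
```

View pics/m7.png

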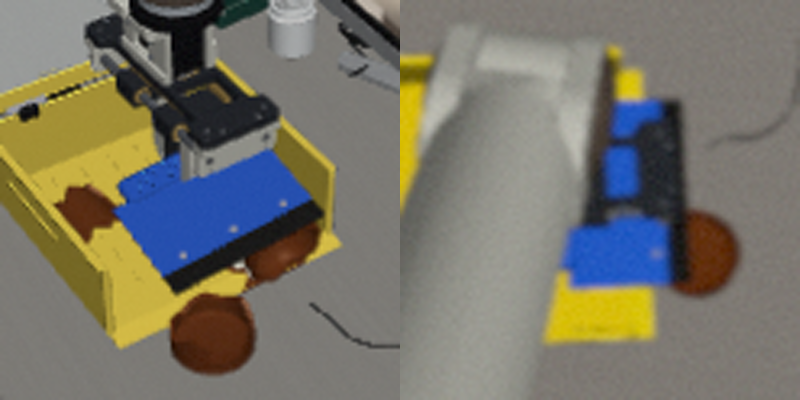

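The scraper's bottom edge is now near (0.488, −0.037, 0.074), tilted about 75° in the fingertips. The foot and top are still just outside the lip at (0.44, −0.05) and (0.53, −0.04), and both walls are in the pan. I'll carry the scraper to clear bench and ease the grip so it swings upright again.

Request:
carry_out(travel=[[0, 0, 0.4], [0, 0, 0.7], [0, 0, 0.7], [0, -0.4, 0], [0, -0.8, 0], [0, -0.9, 0], [0, -0.9, 0], [0, -0.9, 0], [0, -0.9, 0], [0, -0.9, 0], [0, -0.9, 0], [0, -0.8, 0], [0, -0.5, 0], [0, -0.3, 0], [0, 0, -0.4], [0, 0, -0.4], [0, 0, 0], [0, 0, 0], [0, 0, 0]], rot=[[0, 0, 0], [0, 0, 0], [0, 0, 0], [0, 0, 0], [0, 0, 0], [0, 0, 0], [0, 0, 0], [0, 0, 0], [0, 0, 0], [0, 0, 0], [0, 0, 0], [0, 0, 0], [0, 0, 0], [0, 0, 0], [0, 0, 0], [0, 0, 0], [0, 0, 0], [0, 0, 0], [0, 0, 0]], jaw=[1, 1, 1, 1, 1, 1, 1, 1, 1, 1, 1, 1, 1, 1, 1, 1, 1, 1, 1])

```text
t: 22.52
position: [0.4748, -0.1778, 0.1262]
eef_rot: [-180.0, 0.1, 5.0]
contact_force: [-0.3, -1.4, -1.5]
gripper_width: 0.0262
gripper_force: 58.4
```

Request:
carry_out(travel=[[0, 0, 0], [0, 0, 0], [0, 0, 0]], rot=[[0, 0, 0], [0, 0, 0], [0, 0, 0]], jaw=[1, 1, 1], force=20)

```text
t: 22.77
position: [0.4753, -0.1789, 0.1272]
eef_rot: [180.0, -0.0, 4.9]
contact_force: [0.3, -0.4, -0.6]
gripper_width: 0.026
gripper_force: 24.9
```

```bash
python3 - <<'E'
from h import *
from plant import optics,status
s=status.get_state();print(s["position"],s["t"],s["gripper_width"])
for n in("scene","top","wrist"):
    optics.get_image(n)
    print(n,[(np.round(d["location"],3).tolist(),round(d["conf"],2)) for d in optics.mark_of(n,"scraper")][:3],[(np.round(d["location"],3).tolist(),round(d["conf"],2)) for d in optics.find_in(n,"scraper")][:3])
E
```

```text
[ 0.47534395 -0.17889814  0.12717826] 22.7667 0.02597596796468998
scene [([0.488, -0.282, 0.103], 0.85), ([0.415, 0.141, 0.006], 0.16)] [([0.467, -0.238, 0.115], 0.92)]
top [([0.484, -0.281, 0.099], 0.59)] [([0.424, -0.264, 0.103], 0.48)]
wrist [([0.482, -0.28, 0.1], 0.89)] [([0.511, -0.211, 0.12], 0.74)]
```

Same tilt. Easing the grip in small steps and watching the opening.

Request:
carry_out(travel=[[0, 0, 0], [0, 0, 0]], rot=[[0, 0, 0], [0, 0, 0]], jaw=[1, 1], force=9)

```text
t: 23.38
position: [0.475, -0.1792, 0.1268]
eef_rot: [-180.0, -0.0, 4.9]
contact_force: [-0.6, 0.1, -1.6]
gripper_width: 0.0268
gripper_force: 11.9
```

Request:
carry_out(travel=[[0, 0, 0], [0, 0, 0]], rot=[[0, 0, 0], [0, 0, 0]], jaw=[1, 1], force=6)

```text
t: 23.55
position: [0.475, -0.1791, 0.1268]
eef_rot: [180.0, -0.0, 4.9]
contact_force: [0.0, -0.4, -1.6]
gripper_width: 0.0272
gripper_force: 7.9
```

Request:
carry_out(travel=[[0, 0, 0], [0, 0, 0]], rot=[[0, 0, 0], [0, 0, 0]], jaw=[1, 1], force=4.5)

```text
t: 23.72
position: [0.475, -0.1791, 0.1268]
eef_rot: [180.0, 0.0, 4.9]
contact_force: [1.2, -0.4, -1.5]
gripper_width: 0.0271
gripper_force: 5.1
```

Request:
carry_out(travel=[[0, 0, 0], [0, 0, 0], [0, 0, 0]], rot=[[0, 0, 0], [0, 0, 0], [0, 0, 0]], jaw=[1, 1, 1], force=3)

```text
t: 23.97
position: [0.4752, -0.1792, 0.127]
eef_rot: [180.0, -0.0, 4.9]
contact_force: [0.7, 1.2, 0.1]
gripper_width: 0.016
gripper_force: 0.0
```

```bash
python3 - <<'E'
from h import *
from plant import optics,status
s=status.get_state();print(s["position"],s["t"],s["gripper_width"],s["ft_torque"])
for n in("scene","wrist"):
    optics.get_image(n)
    print(n,[(np.round(d["location"],3).tolist(),round(d["conf"],2)) for d in optics.mark_of(n,"scraper")][:3])
E
```

```text
[ 0.47516839 -0.1792075   0.12698186] 23.9667 0.015977068787859247 [-0.0698485   0.15769266  0.08558568]
scene [([0.484, -0.274, 0.003], 0.97)]
wrist [([0.478, -0.279, -0.001], 0.92)]
```

At 3 N it slipped out and now lies flat on clear bench. I'll locate it exactly and then pinch it by its bar again.

```bash
python3 - <<'E'
from h import *
from plant import optics,status
for n in("wrist","scene"):
    c=optics.get_calibration(n);im=optics.get_image(n);cv2.imwrite(f"pics/{n}8.png",im[:,:,::-1])
    print(n,[(np.round(d["location"],3).tolist(),round(d["conf"],2)) for d in optics.mark_of(n,"scraper")][:2],[(np.round(d["location"],3).tolist(),round(d["conf"],2)) for d in optics.find_in(n,"scraper")][:2],[(np.round(d["location"],3).tolist(),round(d["conf"],2)) for d in optics.mark_of(n,"stand")][:2])
    for b in blobs(im,(105,120,50),(125,255,255),150):
        P=plane(c,b,.009)
        if abs(P[:,1].mean()+.23)>.12: continue
        h=cv2.convexHull(np.float32(P[:,:2]))[:,0]
        print(b.mean(0).round(),rect(P),cv2.approxPolyDP(h,.006,True)[:,0].round(3).tolist())
E
python3 - <<'E'
import cv2,numpy as np
a=cv2.imread('pics/wrist8.png');b=cv2.imread('pics/scene8.png')[190:330,210:400]
cv2.imwrite('pics/m8.png',np.hstack([cv2.resize(a,(440,330)),cv2.resize(b,(360,330))]))
E
```

```text
wrist [([0.478, -0.276, -0.001], 0.55)] [([0.495, -0.22, 0.002], 0.55)] [([0.459, -0.388, -0.002], 0.75)]
[311. 198.] [478.9, -210.7, 149.0, 101.5, 1.8] [[0.5519999861717224, -0.18000000715255737], [0.5320000052452087, -0.1589999943971634], [0.42800000309944153, -0.16200000047683716], [0.40400001406669617, -0.1850000023841858], [0.4259999990463257, -0.2619999945163727], [0.5550000071525574, -0.257999986410141]]
scene [([0.486, -0.281, 0.003], 0.82)] [([0.481, -0.225, 0.009], 0.61)] [([0.462, -0.39, -0.001], 0.81)]
[310. 277.] [475.3, -214.4, 149.4, 106.2, 1.5] [[0.5490000247955322, -0.18400000035762787], [0.5289999842643738, -0.16099999845027924], [0.41999998688697815, -0.16599999368190765], [0.4009999930858612, -0.1889999955892563], [0.4020000100135803, -0.2669999897480011], [0.546999990940094, -0.2639999985694885]]
```

View pics/m8.png

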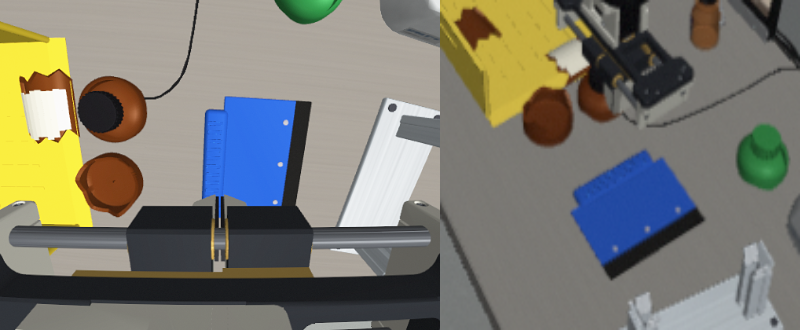

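The scraper lies flat with its bar at (215,155) in the left panel. It is clear of the glass and squared to about 1.6° yaw. Pinching the bar with the fingertips across its 26 mm depth.

Request:
carry_out(travel=[[0.1, 0.17, 0], [0, 0, 0], [0, 0, -0.5], [0, 0, -0.8], [0, 0, -0.8], [0, 0, -0.7], [0, 0, -0.5], [0, 0, -0.3], [0, 0, -0.15], [0, 0, 0], [0, 0, 0]], rot=[[0, 0, -0.3], [0, 0, -0.26], [0, 0, 0], [0, 0, 0], [0, 0, 0], [0, 0, 0], [0, 0, 0], [0, 0, 0], [0, 0, 0], [0, 0, 0], [0, 0, 0]], jaw=[0.5, 0.5, 0.5, 0.5, 0.5, 0.5, 0.5, 0.5, 0.5, 0.5, 0.5], force=10)

```text
t: 25.48
position: [0.4784, -0.1744, 0.0148]
eef_rot: [180.0, -0.0, 1.7]
contact_force: [-0.1, 0.7, 1.0]
gripper_width: 0.046
gripper_force: 0.0
```

Request:
carry_out(travel=[[0, 0, -0.07], [0, 0, -0.06], [0, 0, 0], [0, 0, 0], [0, 0, 0], [0, 0, 0], [0, 0, 0], [0, 0, 0]], rot=[[0, 0, 0], [0, 0, 0], [0, 0, 0], [0, 0, 0], [0, 0, 0], [0, 0, 0], [0, 0, 0], [0, 0, 0]], jaw=[0.5, 0.5, 0.5, 1, 1, 1, 1, 1], force=20)

```text
t: 26.15
position: [0.4781, -0.1739, 0.0105]
eef_rot: [-180.0, -0.0, 1.7]
contact_force: [0.5, -0.0, 1.5]
gripper_width: 0.0253
gripper_force: 20.0
```

Held again at 25.3 mm. A fingertip pinch can't be pivoted safely, so I'll turn the scraper half round, tilt the hand until the blade hangs steeply, lean it on the stand's posts and regrasp it from above.

Request:
carry_out(travel=[[0, 0, 0], [0, 0, 0], [0, 0, 0.4], [0, 0, 0.7], [0, 0, 0.8], [0, 0, 0.8], [0, 0, 0.8], [0, 0, 0.8], [0, 0, 0.5], [0, 0, 0.2], [0, 0, 0], [0, 0, 0], [0, 0, 0], [0, 0, 0], [0, 0, 0], [0, 0, 0], [0, 0, 0], [0, 0, 0], [0, 0, 0], [0, 0, 0]], rot=[[0, 0, 0], [0, 0, 0], [0, 0, 0], [0, 0, 0], [0, 0, 0], [0, 0, 0.5], [0, 0, 1], [0, 0, 1], [0, 0, 1], [0, 0, 1], [0, 0, 1], [0, 0, 1], [0, 0, 1], [0, 0, 1], [0, 0, 1], [0, 0, 1], [0, 0, 1], [0, 0, 1], [0, 0, 1], [0, 0, 1]], jaw=[1, 1, 1, 1, 1, 1, 1, 1, 1, 1, 1, 1, 1, 1, 1, 1, 1, 1, 1, 1], force=50)

```text
t: 27.82
position: [0.4773, -0.1745, 0.1608]
eef_rot: [-180.0, 0.0, 85.0]
contact_force: [0.5, 0.6, -1.6]
gripper_width: 0.0242
gripper_force: 50.0
```

Request:
carry_out(travel=[[0, 0, 0], [0, 0, 0], [0, 0, 0], [0, 0, 0], [0, 0, 0], [0, 0, 0], [0, 0, 0], [0, 0, 0], [0, 0, 0], [0, 0, 0], [0, 0, 0], [0, 0, 0], [0, 0, 0], [0, 0, 0], [0, 0, 0], [0, 0, 0], [0, 0, 0]], rot=[[0, 0, 1], [0, 0, 1], [0, 0, 1], [0, 0, 1], [0, 0, 1], [0, 0, 1], [0, 0, 1], [0, 0, 1], [0, 0, 1], [0, 0, 1], [0, 0, 1], [0, 0, 1], [0, 0, 1], [0, 0, 1], [0, 0, 1], [0, 0, 0.6], [0, 0, 0]], jaw=[1, 1, 1, 1, 1, 1, 1, 1, 1, 1, 1, 1, 1, 1, 1, 1, 1])

```text
t: 29.23
position: [0.4774, -0.1747, 0.1608]
eef_rot: [-179.9, -0.0, 174.2]
contact_force: [0.5, 0.1, -1.1]
gripper_width: 0.0242
gripper_force: 50.0
```

```bash
python3 - <<'E'
from h import *
from plant import optics,status
s=status.get_state();print(s["position"],s["eef_rot"],s["t"],s["gripper_width"],s["joints"].round(1))
for n in("scene","top","wrist"):
    optics.get_image(n)
    print(n,[(np.round(d["location"],3).tolist(),round(d["conf"],2)) for d in optics.mark_of(n,"scraper")][:2])
E
```

```text
[ 0.47739379 -0.17472003  0.16079385] [-1.79947488e+02 -1.82453174e-02  1.74237114e+02] 29.2333 0.02422621696157105 [ 11.9  17.2   6.  113.4  -2.3  49.5 103.4]
scene []
top [([0.488, -0.066, 0.151], 0.63)]
wrist [([0.486, -0.067, 0.148], 0.91), ([0.476, 0.123, 0.001], 0.65)]
```

Request:
carry_out(travel=[[0, -0.3, 0.2], [0, -0.3, 0.2], [0, -0.3, 0.2], [0, -0.3, 0], [0, -0.3, 0], [0, -0.3, 0], [0, -0.3, 0], [0, -0.3, 0], [0, -0.3, 0], [0, -0.3, 0], [0, 0, 0], [0, 0, 0], [0, 0, 0]], rot=[[-0.99, 0.1, 0], [-0.99, 0.1, 0], [-0.99, 0.1, 0], [-0.99, 0.1, 0], [-0.99, 0.1, 0], [-0.99, 0.1, 0], [-0.99, 0.1, 0], [-0.99, 0.1, 0], [-0.99, 0.1, 0], [-0.99, 0.1, 0], [-0.99, 0.1, 0], [0, 0, 0], [0, 0, 0]], jaw=[1, 1, 1, 1, 1, 1, 1, 1, 1, 1, 1, 1, 1])

```text
t: 30.62
position: [0.4783, -0.2627, 0.1768]
eef_rot: [-117.4, -0.1, 174.4]
contact_force: [-1.2, 0.1, -1.6]
gripper_width: 0.0244
gripper_force: 50.0
```

```bash
python3 - <<'E'
from h import *
from plant import optics,status
s=status.get_state();print(s["position"],s["eef_rot"],s["t"],s["gripper_width"],s["joints"].round(1))
M=R.from_euler("xyz",s["eef_rot"],degrees=True).as_matrix();print(M.round(3))
for n in("scene","top","wrist"):
    optics.get_image(n)
    print(n,[(np.round(d["location"],3).tolist(),round(d["conf"],2)) for d in optics.mark_of(n,"scraper")][:2])
E
```

```text
[ 0.47826031 -0.26270548  0.17675498] [-1.17356742e+02 -1.41733266e-01  1.74359408e+02] 30.6167 0.02442198820120478 [-26.   37.   20.3 117.3  56.2  63.2  33.6]
[[-0.995  0.043 -0.088]
 [ 0.098  0.458 -0.884]
 [ 0.002 -0.888 -0.46 ]]
scene []
top [([0.483, -0.219, 0.077], 0.71)]
wrist [([0.48, -0.221, 0.078], 0.98)]
```

Excellent: the blade hangs 23° from vertical with every joint well in range. Tilting about 10° more and bringing it up to the posts.

Request:
carry_out(travel=[[-0.1, -0.2, 0], [-0.1, -0.3, -0.3], [-0.1, -0.3, -0.5], [-0.1, -0.2, -0.5], [-0.1, -0.2, -0.5], [0, 0, -0.4], [0, -0.3, 0], [0, -0.4, 0], [0, -0.4, 0], [0, -0.4, 0], [0, -0.3, 0], [0, -0.1, 0], [0, 0, 0], [0, 0, 0]], rot=[[-0.89, 0.09, 0], [-0.89, 0.09, 0], [0, 0, 0], [0, 0, 0], [0, 0, 0], [0, 0, 0], [0, 0, 0], [0, 0, 0], [0, 0, 0], [0, 0, 0], [0, 0, 0], [0, 0, 0], [0, 0, 0], [0, 0, 0]], jaw=[1, 1, 1, 1, 1, 1, 1, 1, 1, 1, 1, 1, 1, 1])

```text
t: 32.08
position: [0.463, -0.3571, 0.1125]
eef_rot: [-107.1, 0.1, 174.2]
contact_force: [0.5, -0.6, -1.3]
gripper_width: 0.0245
gripper_force: 50.0
```

```bash
python3 - <<'E'
from h import *
from plant import optics,status
s=status.get_state();print(s["position"],s["eef_rot"],s["t"],s["gripper_width"],s["contact_force"],s["joints"].round())
for n in("scene","top","wrist"):
    optics.get_image(n)
    print(n,[(np.round(d["location"],3).tolist(),round(d["conf"],2)) for d in optics.mark_of(n,"scraper")][:2])
E
```

```text
[ 0.46298811 -0.35706576  0.11246241] [-1.07062692e+02  7.85017551e-02  1.74195896e+02] 32.0833 0.02446994518968327 [ 0.48060361 -0.59365271 -1.25389281] [-23.  53.  25. 117.  67.  58.  19.]
scene [([0.469, -0.333, 0.011], 0.59)]
top [([0.467, -0.329, 0.002], 0.88)]
wrist [([0.463, -0.334, 0.006], 0.82)]
```

Request:
carry_out(travel=[[0, -0.2, 0], [0, -0.2, -0.05], [0, 0, -0.1], [0, 0, -0.05], [0, 0, 0], [0, 0, 0]], rot=[[0, 0, 0], [0, 0, 0], [0, 0, 0], [0, 0, 0], [0, 0, 0], [0, 0, 0]], jaw=[1, 1, 1, 1, 1, 1])

```text
t: 32.88
position: [0.4627, -0.3691, 0.1062]
eef_rot: [-107.0, 0.0, 174.2]
contact_force: [-0.8, 0.1, -1.6]
gripper_width: 0.0244
gripper_force: 50.0
```

Request:
carry_out(travel=[[0, 0, -0.06], [0, 0, -0.04], [0, 0, 0], [0, 0, 0]], rot=[[0, 0, 0], [0, 0, 0], [0, 0, 0], [0, 0, 0]], jaw=[1, 1, 1, 1])

```text
t: 33.22
position: [0.4626, -0.3702, 0.1057]
eef_rot: [-106.8, 0.1, 174.1]
contact_force: [-0.4, 0.6, 6.5]
gripper_width: 0.0242
gripper_force: 49.9
```

```bash
python3 - <<'E'
from h import *
from plant import optics,status
s=status.get_state();print(s["position"],s["t"],s["gripper_width"],s["contact_force"],s["ft_torque"])
for n in("scene","top","wrist"):
    optics.get_image(n)
    print(n,[(np.round(d["location"],3).tolist(),round(d["conf"],2)) for d in optics.mark_of(n,"scraper")][:2])
E
```

```text
[ 0.46255433 -0.37016548  0.10570336] 33.2167 0.02418377958372767 [-0.44544789  0.64361015  6.53389421] [-0.10743363  0.08534231 -0.21319189]
scene [([0.469, -0.345, 0.004], 0.62)]
top [([0.466, -0.343, -0.004], 0.64)]
wrist [([0.463, -0.346, -0.002], 0.79)]
```

Request:
carry_out(travel=[[0, 0, 0.03], [0, 0, 0], [0, 0, 0], [0, 0, 0], [0, 0, 0], [0, 0, 0]], rot=[[0, 0, 0], [0, 0, 0], [0, 0, 0], [0, 0, 0], [0, 0, 0], [0, 0, 0]], jaw=[1, 0.6, 0.5, 0.5, 0.5, 0.5], force=10)

```text
t: 34.02
position: [0.4631, -0.3688, 0.104]
eef_rot: [-107.1, 0.0, 174.2]
contact_force: [-0.4, -0.1, -0.2]
gripper_width: 0.0459
gripper_force: 0.0
```

```bash
python3 - <<'E'
from h import *
from plant import optics,status
s=status.get_state();print(s["position"],s["t"],s["gripper_width"],s["contact_force"],s["gripper_force"])
for n in("scene","top","wrist"):
    optics.get_image(n)
    print(n,[(np.round(d["location"],3).tolist(),round(d["conf"],2)) for d in optics.mark_of(n,"scraper")][:2],[(np.round(d["location"],3).tolist(),round(d["conf"],2)) for d in optics.find_in(n,"scraper")][:2])
E
```

```text
[ 0.46307411 -0.36884051  0.10402177] 34.0167 0.045900800456451916 [-0.39431586 -0.06660836 -0.18205765] 0.0
scene [([0.467, -0.346, 0.003], 0.75)] [([0.466, -0.37, 0.084], 0.97)]
top [([0.464, -0.343, -0.003], 0.56)] [([0.432, -0.362, 0.082], 0.81)]
wrist [] [([0.425, -0.354, 0.062], 0.6)]
```

It's leaning on the posts with its bottom at (0.466, −0.345). Backing off and bringing the hand upright above it.

Request:
carry_out(travel=[[0, 0.6, 0.05], [0, 1, 0.2], [0, 0.7, 0.5], [0, 0, 0.8], [0, 0, 0.8], [0, 0, 0.8], [0, 0, 0], [0, 0, 0], [0, 0, 0], [0, 0, 0], [0, -0.5, 0], [0, -0.8, 0], [0, -0.6, 0], [0, -0.4, 0], [0, 0, 0], [0, 0, 0], [0, 0, 0]], rot=[[0, 0, 0], [0, 0, 0], [0.5, -0.05, 0], [0.99, -0.1, 0], [0.99, -0.1, 0], [0.99, -0.1, 0], [0.99, -0.1, 0], [0.99, -0.1, 0], [0.99, -0.1, 0], [0.99, -0.1, 0], [0.99, -0.1, 0], [0.99, -0.1, 0], [0.99, -0.1, 0], [0.99, -0.1, 0], [0.99, -0.1, 0], [0.31, -0.03, 0], [0, 0, 0]], jaw=[0.5, 0.5, 0.3, 0.3, 0.3, 0.3, 0.3, 0.3, 0.3, 0.3, 0.3, 0.3, 0.3, 0.3, 0.3, 0.3, 0.3])

```text
t: 35.88
position: [0.4602, -0.3688, 0.1985]
eef_rot: [-179.1, -0.2, 173.7]
contact_force: [-0.7, -0.4, -0.6]
gripper_width: 0.0641
gripper_force: 0.0
```

```bash
python3 - <<'E'
from h import *
from plant import optics,status
s=status.get_state();print(s["position"],s["eef_rot"],s["t"],s["gripper_width"],s["joints"].round())
for n in("scene","top","wrist"):
    im=optics.get_image(n);c=optics.get_calibration(n)
    print(n,[(np.round(d["location"],3).tolist(),round(d["conf"],2)) for d in optics.mark_of(n,"scraper")][:2],[(np.round(d["location"],3).tolist(),round(d["conf"],2)) for d in optics.find_in(n,"scraper")][:2])
    for b in blobs(im,(105,120,50),(125,255,255),100):
        P=plane(c,b,.11)
        if abs(P[:,1].mean()+.38)>.07: continue
        h=cv2.convexHull(np.float32(P[:,:2]))[:,0]
        print(b.mean(0).round(),rect(P),cv2.approxPolyDP(h,.005,True)[:,0].round(3).tolist())
E
```

```text
[ 0.4602074  -0.36877705  0.19848495] [-179.09036138   -0.19497608  173.74973902] 35.8833 0.06412925344947429 [ 27.  22.  10. 101.  -4.  57. 123.]
scene [([0.47, -0.346, 0.002], 0.8)] [([0.467, -0.372, 0.078], 0.97), ([0.706, 0.272, 0.047], 0.74)]
[342. 305.] [450.8, -388.2, 39.2, 145.1, 83.4] [[0.5239999890327454, -0.39100000262260437], [0.5170000195503235, -0.37700000405311584], [0.40799999237060547, -0.36500000953674316], [0.3790000081062317, -0.375], [0.38600000739097595, -0.4000000059604645], [0.47099998593330383, -0.4099999964237213]]
top [([0.462, -0.344, -0.002], 0.57)] [([0.426, -0.356, 0.066], 0.87), ([0.698, 0.281, 0.052], 0.31)]
[394. 251.] [424.2, -347.6, 55.7, 73.3, 84.0] [[0.4569999873638153, -0.3269999921321869], [0.39100000262260437, -0.3160000145435333], [0.39100000262260437, -0.3580000102519989], [0.41100001335144043, -0.37400001287460327], [0.45500001311302185, -0.3779999911785126]]
wrist [([0.462, -0.346, -0.003], 0.87)] [([0.452, -0.364, 0.086], 0.62)]
[276. 203.] [458.3, -367.3, 31.8, 142.6, 83.2] [[0.3889999985694885, -0.3440000116825104], [0.3880000114440918, -0.36500000953674316], [0.4050000011920929, -0.37700000405311584], [0.5189999938011169, -0.38999998569488525], [0.5289999842643738, -0.3799999952316284], [0.4959999918937683, -0.35600000619888306]]
```

Request:
carry_out(travel=[[0.06, -0.17, -0.3], [0, 0, -0.8], [0, 0, -0.9], [0, 0, -0.8], [0, 0, -0.5], [0, 0, -0.3], [0, 0, -0.15], [0, 0, 0]], rot=[[0.15, 0, 0.03], [0, 0, 0], [0, 0, 0], [0, 0, 0], [0, 0, 0], [0, 0, 0], [0, 0, 0], [0, 0, 0]], jaw=[0.35, 0.35, 0.35, 0.35, 0.35, 0.35, 0.35, 0.35])

```text
t: 37.0
position: [0.4643, -0.3695, 0.0854]
eef_rot: [-180.0, -0.3, 174.4]
contact_force: [-1.0, -1.3, 1.0]
gripper_width: 0.0596
gripper_force: 0.0
```

Request:
carry_out(travel=[[0, 0, 0], [0, 0, 0], [0, 0, 0], [0, 0, 0], [0, 0, 0], [0, 0, 0]], rot=[[0, 0, 0], [0, 0, 0], [0, 0, 0], [0, 0, 0], [0, 0, 0], [0, 0, 0]], jaw=[0.6, 0.8, 1, 1, 1, 1], force=20)

```text
t: 37.5
position: [0.4646, -0.3702, 0.0865]
eef_rot: [-179.9, -0.2, 174.3]
contact_force: [-0.5, -0.4, 0.3]
gripper_width: 0.0243
gripper_force: 0.2
```

```bash
python3 - <<'E'
from h import *
from plant import optics,status
s=status.get_state();print(s["position"],s["eef_rot"],s["t"],s["gripper_width"],s["gripper_force"],s["contact_force"])
for n in("scene","wrist"):
    im=optics.get_image(n)
    print(n,[(np.round(d["location"],3).tolist(),round(d["conf"],2)) for d in optics.mark_of(n,"scraper")][:2])
E
```

```text
[ 0.46461478 -0.37023747  0.0864728 ] [-179.91878742   -0.20109848  174.33469432] 37.5 0.02430757336079314 0.15075507253641263 [-0.46269605 -0.42215502  0.28170078]
scene [([0.468, -0.344, 0.002], 0.66)]
wrist [([0.462, -0.345, -0.004], 0.84)]
```

Fingers are just reaching the bar. Continuing to close with more force so it squares up.

Request:
carry_out(travel=[[0, 0, 0], [0, 0, 0], [0, 0, 0], [0, 0, 0], [0, 0, 0], [0, 0, 0]], rot=[[0, 0, 0], [0, 0, 0], [0, 0, 0], [0, 0, 0], [0, 0, 0], [0, 0, 0]], jaw=[1, 1, 1, 1, 1, 1], force=30)

```text
t: 38.2
position: [0.4648, -0.3689, 0.0865]
eef_rot: [180.0, -0.2, 174.4]
contact_force: [-0.8, 2.9, 5.6]
gripper_width: 0.0166
gripper_force: 30.0
```

```bash
python3 - <<'E'
from h import *
from plant import optics,status
s=status.get_state();print(s["position"],s["eef_rot"],s["t"],s["gripper_width"],s["gripper_force"],s["contact_force"])
for n in("scene","wrist"):
    im=optics.get_image(n)
    print(n,[(np.round(d["location"],3).tolist(),round(d["conf"],2)) for d in optics.mark_of(n,"scraper")][:2])
E
```

```text
[ 0.46480382 -0.36891266  0.08650552] [179.96839541  -0.23747793 174.36290618] 38.2 0.016575188584547457 29.98758802190423 [-0.8076123   2.89482423  5.6335964 ]
scene [([0.47, -0.345, 0.001], 0.82)]
wrist [([0.464, -0.346, -0.004], 0.75)]
```

Request:
carry_out(travel=[[0, 0.1, 0.2], [0, 0.5, 0.3], [0, 0.6, 0.3], [0, 0.6, 0.3], [0, 0, 0], [0, 0, 0]], rot=[[0, 0, 0], [0, 0, 0], [0, 0, 0], [0, 0, 0], [0, 0, 0], [0, 0, 0]], jaw=[1, 1, 1, 1, 1, 1], force=50)

```text
t: 38.9
position: [0.4649, -0.3152, 0.1195]
eef_rot: [-179.9, -0.2, 174.5]
contact_force: [-0.1, -1.2, -1.8]
gripper_width: 0.0129
gripper_force: 50.0
```

```bash
python3 - <<'E'
from h import *
from plant import optics,status
s=status.get_state();print(s["position"],s["eef_rot"],s["t"],s["gripper_width"],s["gripper_force"],s["contact_force"])
for n in("scene","top","wrist"):
    im=optics.get_image(n)
    print(n,[(np.round(d["location"],3).tolist(),round(d["conf"],2)) for d in optics.mark_of(n,"scraper")][:2])
    if n!="wrist":
      for q in("glass_top","glass_foot","glass_wall_1"):print(q,[(np.round(d["location"],3).tolist(),round(d["conf"],2)) for d in optics.mark_of(n,q)][:3])
E
```

```text
[ 0.46493329 -0.31520541  0.11947895] [-179.92072974   -0.19228945  174.47000859] 38.9 0.012895548238173342 49.99832510948181 [-0.06135071 -1.21833729 -1.7916707 ]
scene [([0.465, -0.316, 0.034], 0.62), ([0.715, 0.287, 0.0], 0.62)]
glass_top [([0.67, -0.252, -0.001], 0.96), ([0.525, -0.058, 0.0], 0.82)]
glass_foot [([0.439, -0.052, 0.0], 0.66)]
glass_wall_1 [([0.525, 0.024, -0.002], 0.83), ([0.415, 0.14, 0.004], 0.8), ([0.468, -0.314, 0.034], 0.34)]
top [([0.463, -0.314, 0.028], 0.44), ([0.339, 0.352, 0.004], 0.21)]
glass_top [([0.53, -0.052, -0.003], 0.61), ([0.673, -0.25, -0.0], 0.58)]
glass_foot [([0.439, -0.053, -0.004], 0.76)]
glass_wall_1 [([0.522, 0.023, 0.002], 0.82), ([0.417, 0.142, 0.005], 0.52)]
wrist [([0.459, -0.315, 0.027], 0.73)]
```

Upright and square again (12.9 mm), and no glass has moved since. The remaining two sit at (0.439, −0.052) and (0.527, −0.055). I'll push with full grip and the blade slightly skewed so they cross the lip one after the other, watching the opening.

Request:
carry_out(travel=[[0.05, 0.5, 0], [0.1, 0.9, 0], [0.15, 1, -0.15], [0.15, 1, -0.15], [0.15, 1, -0.15], [0.1, 1, -0.15], [0.05, 0.8, -0.1], [0, 0.5, -0.05], [0, 0.2, 0], [0, 0, 0]], rot=[[0, 0, 0], [0, 0, 0], [0, 0, 0], [0, 0, 0], [0, 0, 0], [0, 0, 0], [0, 0, 0], [0, 0, 0], [0, 0, 0], [0, 0, 0]], jaw=[1, 1, 1, 1, 1, 1, 1, 1, 1, 1], force=60)

```text
t: 40.33
position: [0.487, -0.1073, 0.0965]
eef_rot: [-180.0, -0.3, 174.5]
contact_force: [0.1, -0.8, -1.7]
gripper_width: 0.0127
gripper_force: 60.0
```

Request:
carry_out(travel=[[-0.02, 0.25, 0], [-0.03, 0.33, 0], [-0.03, 0.33, 0], [-0.03, 0.33, 0]], rot=[[0, 0, 0], [0, 0, 0], [0, 0, 0], [0, 0, 0]], jaw=[1, 1, 1, 1])

```text
t: 40.67
position: [0.4836, -0.073, 0.0967]
eef_rot: [-179.9, -0.2, 174.2]
contact_force: [0.6, -9.5, -0.5]
gripper_width: 0.0127
gripper_force: 60.2
```

Request:
carry_out(travel=[[-0.02, 0.2, 0], [0, 0, 0]], rot=[[0, 0, 0], [0, 0, 0]], jaw=[1, 1])

```text
t: 40.83
position: [0.4828, -0.0649, 0.0966]
eef_rot: [-180.0, -0.2, 174.3]
contact_force: [-1.7, 0.4, -0.4]
gripper_width: 0.0121
gripper_force: 60.0
```

```bash
python3 - <<'E'
from h import *
from plant import optics,status
s=status.get_state();print(s["position"],s["t"],s["gripper_width"],s["contact_force"],s["ft_torque"])
for n in("scene","top","wrist"):
    im=optics.get_image(n)
    for q in("glass_top","glass_foot","glass_wall_1","scraper"):print(n,q,[(np.round(d["location"],3).tolist(),round(d["conf"],2)) for d in optics.mark_of(n,q)][:3])
E
```

```text
[ 0.48284829 -0.06489947  0.09661227] 40.8333 0.012141185724274596 [-1.7045494   0.40363805 -0.42984084] [-0.17673842 -0.01782498  0.01687854]
scene glass_top [([0.67, -0.253, -0.001], 0.98)]
scene glass_foot [([0.436, -0.024, 0.0], 0.58)]
scene glass_wall_1 [([0.415, 0.141, 0.0], 0.77), ([0.528, 0.045, -0.002], 0.52)]
scene scraper [([0.484, -0.064, 0.011], 0.55)]
top glass_top [([0.67, -0.253, -0.0], 0.62), ([0.531, -0.025, 0.0], 0.5)]
top glass_foot [([0.443, -0.023, 0.001], 0.42)]
top glass_wall_1 [([0.525, 0.042, 0.002], 0.65), ([0.416, 0.141, 0.005], 0.56)]
top scraper []
wrist glass_top [([0.528, -0.022, 0.002], 0.89)]
wrist glass_foot [([0.443, -0.018, 0.005], 0.61)]
wrist glass_wall_1 [([0.417, 0.14, 0.01], 0.88), ([0.526, 0.048, 0.003], 0.85)]
wrist scraper [([0.479, -0.068, 0.004], 0.8)]
```

The foot and top are riding up the lip and the grip is intact. Continuing in short pushes.

Request:
carry_out(travel=[[-0.02, 0.2, 0], [-0.02, 0.25, 0], [-0.02, 0.25, 0], [-0.02, 0.25, 0]], rot=[[0, 0, 0], [0, 0, 0], [0, 0, 0], [0, 0, 0]], jaw=[1, 1, 1, 1])

```text
t: 41.92
position: [0.4805, -0.0365, 0.0965]
eef_rot: [-179.9, -0.2, 174.4]
contact_force: [0.3, -2.2, -1.8]
gripper_width: 0.0128
gripper_force: 60.0
```

Request:
carry_out(travel=[[-0.02, 0.25, 0], [-0.02, 0.25, 0], [-0.02, 0.25, 0], [-0.02, 0.25, 0]], rot=[[0, 0, 0], [0, 0, 0], [0, 0, 0], [0, 0, 0]], jaw=[1, 1, 1, 1])

```text
t: 42.25
position: [0.4782, -0.0064, 0.0965]
eef_rot: [-179.9, -0.2, 174.4]
contact_force: [-0.2, -3.0, -0.9]
gripper_width: 0.0127
gripper_force: 60.0
```

Request:
carry_out(travel=[[-0.02, 0.28, 0], [-0.02, 0.28, 0], [-0.02, 0.28, 0], [-0.02, 0.28, 0], [-0.02, 0.28, 0]], rot=[[0, 0, 0], [0, 0, 0], [0, 0, 0], [0, 0, 0], [0, 0, 0]], jaw=[1, 1, 1, 1, 1])

```text
t: 42.67
position: [0.4751, 0.0357, 0.0965]
eef_rot: [-180.0, -0.3, 174.4]
contact_force: [-0.3, -1.7, -1.7]
gripper_width: 0.0126
gripper_force: 60.0
```

Request:
carry_out(travel=[[-0.02, 0.28, 0], [-0.02, 0.28, 0], [-0.02, 0.28, 0], [-0.02, 0.28, 0], [0, 0, 0]], rot=[[0, 0, 0], [0, 0, 0], [0, 0, 0], [0, 0, 0], [0, 0, 0]], jaw=[1, 1, 1, 1, 1])

```text
t: 43.08
position: [0.4726, 0.0711, 0.0965]
eef_rot: [180.0, -0.3, 174.5]
contact_force: [0.4, 0.2, -1.8]
gripper_width: 0.0127
gripper_force: 60.0
```

```bash
python3 - <<'E'
from h import *
from plant import optics,status
s=status.get_state();print(s["position"],s["eef_rot"],s["t"],s["gripper_width"],s["contact_force"],s["ft_torque"])
for n in("scene","wrist"):
    im=optics.get_image(n)
    for q in("glass_top","glass_foot","glass_wall_1","scraper"):print(n,q,[(np.round(d["location"],3).tolist(),round(d["conf"],2)) for d in optics.mark_of(n,q)][:3])
E
```

```text
[0.47258714 0.07112092 0.09645696] [179.96893963  -0.25617086 174.49400755] 43.0833 0.012739666427036604 [ 0.38790861  0.1757131  -1.81372273] [ 0.05604287 -0.03423586  0.01049475]
scene glass_top [([0.668, -0.254, -0.0], 0.63)]
scene glass_foot []
scene glass_wall_1 [([0.407, 0.167, 0.003], 0.76), ([0.72, -0.042, 0.0], 0.31)]
scene scraper [([0.478, 0.071, 0.01], 0.79)]
wrist glass_top [([0.527, 0.108, 0.006], 0.65), ([0.484, 0.013, 0.004], 0.21)]
wrist glass_foot [([0.469, 0.069, 0.006], 0.72), ([0.448, 0.116, 0.005], 0.61)]
wrist glass_wall_1 [([0.539, 0.171, 0.004], 0.7), ([0.41, 0.167, 0.008], 0.7), ([0.528, 0.108, 0.005], 0.44)]
wrist scraper [([0.465, 0.071, 0.004], 0.86), ([0.41, 0.165, 0.009], 0.32), ([0.54, 0.17, 0.003], 0.27)]
```

All four pieces are well inside: about (0.527, 0.108), (0.448, 0.116), (0.54, 0.17) and (0.41, 0.167). Lifting the scraper and returning to the stand.

Request:
carry_out(travel=[[0, -0.1, 0.5], [0, 0, 1], [0, 0, 1], [0, 0, 1], [0, -0.5, 0.45], [0, -0.9, 0], [0, -1, 0], [0, -1, 0], [-0.05, -1, 0], [-0.05, -1, 0], [-0.05, -1, 0], [-0.05, -1, 0], [-0.05, -1, 0], [-0.05, -1, 0], [0, -1, 0], [0, -1, 0], [0, -1, 0], [0, -1, 0], [0, -1, 0], [0, -0.6, 0]], rot=[[0, 0, 0], [0, 0, 0], [0, 0, 0], [0, 0, 0], [0, 0, 0], [0, 0, 0], [0, 0, 0], [0, 0, 0], [0, 0, 0], [0, 0, 0], [0, 0, 0], [0, 0, 0], [0, 0, 0], [0, 0, 0], [0, 0, 0], [0, 0, -0.08], [0, -0.045, 0], [0, 0, 0], [0, 0, 0], [0, 0, 0]], jaw=[1, 1, 1, 1, 1, 1, 1, 1, 1, 1, 1, 1, 1, 1, 1, 1, 1, 1, 1, 1])

```text
t: 45.25
position: [0.4625, -0.3886, 0.2149]
eef_rot: [-179.9, -0.0, 173.7]
contact_force: [-0.8, -0.3, -0.8]
gripper_width: 0.0125
gripper_force: 60.0
```

Request:
carry_out(travel=[[0, -0.3, 0], [0, 0, 0], [0, 0, 0], [0, 0, 0]], rot=[[0, 0, 0], [0, 0, 0], [0, 0, 0], [0, 0, 0]], jaw=[1, 1, 1, 1])

```text
t: 45.58
position: [0.4643, -0.3915, 0.2146]
eef_rot: [179.9, -0.0, 174.0]
contact_force: [-0.1, 0.7, -1.7]
gripper_width: 0.0126
gripper_force: 60.0
```

```bash
python3 - <<'E'
from h import *
from plant import optics,status
s=status.get_state();print(s["position"],s["eef_rot"],s["t"],s["joints"].round())
im=optics.get_image("wrist");c=optics.get_calibration("wrist")
cv2.imwrite("pics/w9.png",im[:,:,::-1])
p=s["position"]
for b in blobs(im,(105,120,50),(125,255,255),100):
    P=plane(c,b,p[2]+.031)
    if abs(P[:,1].mean()-p[1])<.06: print("bar top",rect(P),b[:,1].min(),b[:,1].max(),P[:,0].min(),P[:,0].max())
for n in("scene","top","wrist"):
    if n!="wrist":optics.get_image(n)
    for q in("scraper","stand"):print(n,q,[(np.round(d["location"],4).tolist(),round(d["conf"],2)) for d in optics.mark_of(n,q)][:2])
E
```

```text
[ 0.46431811 -0.39148978  0.21463365] [ 1.79920944e+02 -1.23482227e-02  1.73991387e+02] 45.5833 [ 23.  24.  19.  97.  -9.  60. 129.]
bar top [485.9, -394.1, 13.9, 16.1, 84.0] 318 345 0.47719540349556444 0.49459789794207243
bar top [424.8, -387.6, 13.8, 74.6, 83.7] 125 289 0.387567555625441 0.4624943526476192
scene scraper [([0.4652, -0.3918, 0.1275], 0.8)]
scene stand [([0.4608, -0.3932, -0.0036], 0.88), ([0.468, 0.2738, 0.3282], 0.62)]
top scraper [([0.4628, -0.3908, 0.1264], 0.64)]
top stand [([0.4642, -0.3872, -0.0001], 0.95), ([0.3357, 0.3527, 0.0018], 0.64)]
wrist scraper [([0.4604, -0.3897, 0.1246], 0.65)]
wrist stand []
```

Request:
carry_out(travel=[[0, 0.02, -0.4], [0, 0, -0.5], [0, 0, -0.5], [0, 0, -0.3], [0, 0, -0.3], [0, 0, 0]], rot=[[0, 0, 0], [0, 0, 0], [0, 0, 0], [0, 0, 0], [0, 0, 0], [0, 0, 0]], jaw=[1, 1, 1, 1, 1, 1], force=30)

```text
t: 46.53
position: [0.4627, -0.3918, 0.1525]
eef_rot: [179.9, -0.2, 173.9]
contact_force: [-0.3, 1.2, -1.9]
gripper_width: 0.0127
gripper_force: 30.0
```

In the grooves with no resistance. Continuing down.

Request:
carry_out(travel=[[0, 0, -0.4], [0, 0, -0.5], [0, 0, -0.4], [0, 0, -0.25], [0, 0, -0.15], [0, 0, 0], [0, 0, 0]], rot=[[0, 0, 0], [0, 0, 0], [0, 0, 0], [0, 0, 0], [0, 0, 0], [0, 0, 0], [0, 0, 0]], jaw=[1, 1, 1, 1, 1, 1, 1], force=20)

```text
t: 47.12
position: [0.4634, -0.3923, 0.1035]
eef_rot: [179.9, -0.1, 173.9]
contact_force: [-0.4, 4.3, -3.0]
gripper_width: 0.0129
gripper_force: 20.0
```

Request:
carry_out(travel=[[0, 0.04, -0.08], [0, 0, -0.1], [0, 0, -0.08], [0, 0, 0]], rot=[[0, 0, 0], [0, 0, 0], [0, 0, 0], [0, 0, 0]], jaw=[1, 1, 1, 1], force=20)

```text
t: 47.45
position: [0.4641, -0.3922, 0.0962]
eef_rot: [-179.9, 0.1, 173.9]
contact_force: [1.0, 2.4, -2.2]
gripper_width: 0.0128
gripper_force: 20.0
```

Request:
carry_out(travel=[[0, 0.03, -0.06], [0, 0, -0.04], [0, 0, 0]], rot=[[0, 0, 0], [0, 0, 0], [0, 0, 0]], jaw=[1, 1, 1], force=12)

```text
t: 47.7
position: [0.465, -0.3923, 0.0953]
eef_rot: [-179.9, 0.2, 173.9]
contact_force: [-1.1, 2.0, 8.9]
gripper_width: 0.013
gripper_force: 12.0
```

Bottomed out in the slots (8.9 N). Releasing and rising clear.

Request:
carry_out(travel=[[0, 0, 0.03], [0, 0, 0], [0, 0, 0], [0, 0, 0], [0, 0, 0.5], [0, 0, 1], [0, 0, 1], [0, 0, 1]], rot=[[0, 0, 0], [0, 0, 0], [0, 0, 0], [0, 0, 0], [0, 0, 0], [0, 0, 0], [0, 0, 0], [0, 0, 0]], jaw=[0.5, 0.4, 0.4, 0.4, 0.4, 0.4, 0.4, 0.4])

```text
t: 48.37
position: [0.4631, -0.3909, 0.1996]
eef_rot: [-180.0, -0.1, 173.9]
contact_force: [-0.1, 0.2, 0.5]
gripper_width: 0.055
gripper_force: 0.0
```

```bash
python3 - <<'E'
from h import *
from plant import optics,status
s=status.get_state();print(s["position"],s["t"],s["gripper_width"])
for n in("scene","wrist"):
    optics.get_image(n)
    for q in("scraper","cover_grip","cover_hinge","glass_wall_1","glass_top","glass_foot"):print(n,q,[(np.round(d["location"],4).tolist(),round(d["conf"],2)) for d in optics.mark_of(n,q)][:3])
E
```

```text
[ 0.46314495 -0.39087465  0.19958382] 48.3667 0.05504508232535329
scene scraper [([0.4676, -0.3944, 0.009], 0.95), ([0.4678, 0.2764, 0.3297], 0.59)]
scene cover_grip [([0.4657, 0.2751, 0.3299], 0.72), ([0.4075, 0.168, 0.0027], 0.35), ([0.5265, 0.1005, 0.0056], 0.16)]
scene cover_hinge [([0.466, 0.2409, 0.0792], 0.82)]
scene glass_wall_1 [([0.5431, 0.1681, 0.0006], 0.73), ([0.4083, 0.1706, 0.0027], 0.73)]
scene glass_top [([0.5288, 0.1005, 0.0034], 0.68), ([0.6678, -0.2536, 0.0], 0.52)]
scene glass_foot [([0.4664, 0.2762, 0.3261], 0.68), ([0.5401, 0.1685, 0.0005], 0.23)]
wrist scraper [([0.4598, -0.3928, 0.0049], 0.7)]
wrist cover_grip []
wrist cover_hinge []
wrist glass_wall_1 [([0.4607, -0.3924, 0.0049], 0.52)]
wrist glass_top []
wrist glass_foot []
```

Scraper is seated (origin z about 8 mm). Now over the cover to its back side.

Request:
carry_out(travel=[[0, 0.3, 0.6], [0, 1, 0.8], [0, 1, 0.8], [0, 1, 0.8], [0, 1, 0.8], [0, 1, 0.8], [0, 1, 0.8], [0, 1, 0.8], [0, 1, 0.8], [0, 1, 0.8], [0, 1, 0.3], [0, 1, 0], [0, 1, 0], [0, 1, 0], [0, 1, 0], [0, 1, 0], [0, 1, 0], [0, 1, 0], [0, 1, 0], [0, 1, 0]], rot=[[0, 0, 0], [0, 0, 0], [0, 0, 0], [0, 0, 0], [0, 0, 0], [0, 0, 0], [0, 0, 0], [0, 0, 0], [0, 0, 0], [0, 0, 0], [0, 0, 0], [0, 0, 0], [0, 0, 0], [0, 0, 0], [0, 0, 0], [0, 0, 0], [0, 0, 0], [0, 0, 0], [0, 0, 0], [0, 0, 0]], jaw=[1, 1, 1, 1, 1, 1, 1, 1, 1, 1, 1, 1, 1, 1, 1, 1, 1, 1, 1, 1])

```text
t: 50.73
position: [0.4635, 0.1894, 0.4422]
eef_rot: [-180.0, 0.0, 173.9]
contact_force: [-0.2, 0.9, 0.6]
gripper_width: 0.0004
gripper_force: 0.0
```

Request:
carry_out(travel=[[0, 1, 0], [0, 1, 0], [0, 1, 0], [0, 1, 0], [0, 1, 0], [0, 0.8, 0], [0, 0.3, 0], [0, 0, 0]], rot=[[0, 0, 0], [0, 0, 0], [0, 0, 0], [0, 0, 0], [0, 0, 0], [0, 0, 0], [0, 0, 0], [0, 0, 0]], jaw=[1, 1, 1, 1, 1, 1, 1, 1])

```text
t: 51.4
position: [0.4627, 0.3734, 0.4412]
eef_rot: [-180.0, -0.1, 174.1]
contact_force: [-0.0, -0.4, 0.1]
gripper_width: 0.0006
gripper_force: 0.0
```

Request:
carry_out(travel=[[0, 0, -0.5], [0, 0, -1], [0, 0, -1], [0, 0, -1], [0, 0, -0.6], [0, -0.3, -0.33], [0, -0.5, 0], [0, -0.5, 0], [0, -0.4, 0], [0, -0.4, 0], [0, -0.5, 0], [0, -0.5, 0], [0, -0.5, 0]], rot=[[0, 0, 0], [0, 0, 0], [0, 0, 0], [0, 0, 0], [0, 0, 0], [0, 0, 0], [0, 0, 0], [0, 0, 0], [0, 0, 0], [0, 0, 0], [0, 0, 0], [0, 0, 0], [0, 0, 0]], jaw=[1, 1, 1, 1, 1, 1, 1, 1, 1, 1, 1, 1, 1])

```text
t: 52.48
position: [0.4646, 0.2619, 0.3108]
eef_rot: [179.9, 0.2, 173.8]
contact_force: [0.6, 0.5, 0.3]
gripper_width: 0.0004
gripper_force: 0.3
```

```bash
python3 - <<'E'
from h import *
from plant import optics,status
for n in("scene","top"):
    optics.get_image(n)
    print(n,[(np.round(d["location"],4).tolist(),round(d["conf"],2)) for d in optics.mark_of(n,"cover_grip")][:3])
s=status.get_state();print(s["position"],s["t"],s["contact_force"])
E
```

```text
scene [([0.4685, 0.2431, 0.332], 0.93)]
top [([0.4663, 0.2423, 0.3279], 0.83)]
[0.46426754 0.26285636 0.3102492 ] 52.6833 [-0.53694774  0.72790441 -0.08726321]
```

The cover has been pushed upright (grip at y 0.243). Following its arc forward and down.

Request:
carry_out(travel=[[0, -0.5, 0], [0, -0.5, 0], [0, -0.5, -0.03], [0, -0.5, -0.05], [0, -0.54, -0.18], [0, -0.54, -0.22], [0, -0.54, -0.24], [0, -0.54, -0.26], [0, -0.42, -0.31], [0, -0.42, -0.31], [0, -0.42, -0.31], [0, -0.34, -0.39], [0, -0.34, -0.39], [0, -0.34, -0.39], [0, -0.27, -0.52], [0, -0.27, -0.52], [0, -0.27, -0.52], [0, -0.27, -0.5]], rot=[[0, 0, 0], [0, 0, 0], [0, 0, 0], [0, 0, 0], [0, 0, 0], [0, 0, 0], [0, 0, 0], [0, 0, 0], [0, 0, 0], [0, 0, 0], [0, 0, 0], [0, 0, 0], [0, 0, 0], [0, 0, 0], [0, 0, 0], [0, 0, 0], [0, 0, 0], [0, 0, 0]], jaw=[1, 1, 1, 1, 1, 1, 1, 1, 1, 1, 1, 1, 1, 1, 1, 1, 1, 1])

```text
t: 54.18
position: [0.4644, 0.0384, 0.1545]
eef_rot: [180.0, 0.1, 174.0]
contact_force: [1.0, -0.1, -0.1]
gripper_width: 0.0006
gripper_force: 0.0
```

```bash
python3 - <<'E'
from h import *
from plant import optics,status
s=status.get_state();print(s["position"],s["t"],s["contact_force"])
for n in("scene","top"):
    optics.get_image(n)
    print(n,[(np.round(d["location"],4).tolist(),round(d["conf"],2)) for d in optics.mark_of(n,"cover_grip")][:3])
E
```

```text
[0.46438129 0.03837856 0.15454608] 54.1833 [ 0.96596845 -0.13497537 -0.05499521]
scene [([0.4873, -0.0106, 0.0887], 0.96)]
top []
```

Request:
carry_out(travel=[[0, 0, -0.6], [0, 0, -0.7], [0, 0, -0.5], [0, 0, -0.25], [0, 0, -0.15], [0, 0, -0.07], [0, 0, 0], [0, 0, 0]], rot=[[0, 0, 0], [0, 0, 0], [0, 0, 0], [0, 0, 0], [0, 0, 0], [0, 0, 0], [0, 0, 0], [0, 0, 0]], jaw=[1, 1, 1, 1, 1, 1, 1, 1])

```text
t: 55.05
position: [0.4646, 0.0377, 0.0877]
eef_rot: [180.0, 0.1, 173.9]
contact_force: [-0.5, 0.9, -0.4]
gripper_width: 0.0008
gripper_force: 0.0
```

Request:
carry_out(travel=[[0, 0, -0.08], [0, 0, -0.05], [0, 0, 0]], rot=[[0, 0, 0], [0, 0, 0], [0, 0, 0]], jaw=[1, 1, 1])

```text
t: 55.3
position: [0.4651, 0.0377, 0.0859]
eef_rot: [180.0, 0.1, 173.9]
contact_force: [-8.1, -0.1, 26.2]
gripper_width: 0.0005
gripper_force: 13.2
```

The cover is firmly on its stop at 86 mm. Withdrawing and making a last check.

Request:
carry_out(travel=[[0, 0, 0.5], [0, 0, 1], [0, 0, 1], [0, 0, 1], [0, 0, 1], [0, 0, 0], [0, 0, 0]], rot=[[0, 0, 0], [0, 0, 0], [0, 0, 0], [0, 0, 0], [0, 0, 0], [0, 0, 0], [0, 0, 0]], jaw=[1, 1, 1, 1, 1, 1, 1])

```text
t: 55.88
position: [0.4655, 0.0376, 0.2204]
eef_rot: [180.0, 0.3, 173.9]
contact_force: [0.4, -0.5, -0.3]
gripper_width: 0.0002
gripper_force: 0.0
```

```bash
python3 - <<'E'
from h import *
from plant import optics,status,bot
s=status.get_state();print(s["position"],s["t"])
for n in("scene","top"):
    optics.get_image(n)
    for q in("cover_grip","scraper","glass_top","glass_wall_1","brown_bottle","white_bottle","timer_box"):print(n,q,[(np.round(d["location"],3).tolist(),round(d["conf"],2)) for d in optics.mark_of(n,q)][:3])
print(bot.close_job())
E
```

```text
[0.46554296 0.03761245 0.22035593] 55.8833
scene cover_grip [([0.487, -0.01, 0.09], 0.74), ([0.723, -0.04, -0.002], 0.7)]
scene scraper [([0.463, -0.392, 0.008], 0.69)]
scene glass_top [([0.668, -0.254, 0.001], 0.77)]
scene glass_wall_1 []
scene brown_bottle [([0.724, -0.043, -0.002], 0.78)]
scene white_bottle []
scene timer_box [([0.34, 0.353, 0.001], 0.87)]
top cover_grip []
top scraper [([0.464, -0.392, 0.004], 0.56)]
top glass_top [([0.669, -0.255, -0.002], 0.79), ([0.467, 0.239, 0.077], 0.64)]
top glass_wall_1 []
top brown_bottle [([0.727, -0.042, 0.001], 0.57)]
top white_bottle [([0.718, 0.29, -0.001], 0.56)]
top timer_box [([0.338, 0.353, 0.001], 0.63)]
the job is handed in; nothing more can be done
None
```

The job is handed in at about 56 s: all four glass pieces are in the dustpan, the scraper was then seated fully down in its stand, and the cover was shut last; mid-task the scraper pivoted in the grip and dropped flat on clear bench, and I regrasped it using the stand without the gripper touching any glass.

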